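Hold a slipped drive pulley on its shaft flat, at the belt line

ROBOT

A 6-joint arm with a two-finger parallel gripper is mounted at the origin on the work surface; the furniture and walls round the work are solid. World frame = base frame: x ahead of the robot, y to its left, z up, the work surface at z = 0. Lengths are in m, angles in degrees, forces in N, time in s.
With the tool pointing down it reaches from about 0.25 to 0.725 m from the base axis. Payload 9.7 kg.
Tool frame: the origin (TCP) lies at the very end of the fingers, on their centre line; the grasp point (between the pads) lies grasp_offset behind it (grasp_offset is the distance from the TCP to the grasp point, in m); z points along the fingers, y is the line along which they close (so a half turn about z gives the same grasp; the last joint's range is limited). The gripper opens to 85 mm and grips with 20 to 120 N. Pads are 22 mm wide; open, the fingers measure 114 mm over their backs; the gripper's body (76 mm by 85 mm) begins 54 mm behind the grasp point. The pads swing forward as they close: fully open they stand 13 mm farther back than shut.
Start: joints at [-69.729, 4.979, 10.078, 95.1, 0, 90], TCP at [0.191, -0.516, 0.231] pointing down, gripper open.
Joint ranges: [-179.16, 179.16], [-48.56, 103.87], [-65.8, 70.77], [-126.05, 130.52], [-82.76, 87.17], [-180, 180]. Speed limits (degrees/s): [127.2, 127.2, 147.25, 180, 180, 180].

INTERFACE

Orientations are given as [roll, pitch, yaw] about the fixed x, y, z axes, in that order (R = Rz(yaw) Ry(pitch) Rx(roll)).
In Python, from workcell import get_obs, camera, calibration, job_done, recognise, cut_out, mark_of, grasp_offset gives the robot as it stands.
- The arm moves only by the tool servo_tool, never from a script. Its argument "moves" is a list of rows, each a list of 3 entries, a list of its own where there are three numbers: the turn, a rotation vector about the tool's x, y, z in degrees, then the shift along the tool's x, y, z in m, then the opening in per cent of the stroke, from 0 (shut) to 100 (fully open). In form: [[[ax, ay, az], [x, y, z], claw], ...]. A call has 1 to 12 rows; each row shifts and turns the commanded pose from where the row before left it, along the tool's axes as they then stand; what a row does not reach is not made up. A row lasts 1/10 s, in which the tool goes at most 50 mm and 8.59 degrees, less where a joint would pass 70% of its speed; a pose out of reach is approached as far as the arm can. A call is refused whole if a number of a shift passes 0.05 or a number of a turn 8.59, either way. A call with a gripper value outside its range is refused whole. The fingers move at their own pace and stop on an object; "force" is the grip in N (left out, the last holds). Time passes only in rows, so rows that do not move let the fingers close. It gives the time, the measured TCP pose, the force, the opening and the grip force at its end, in the units of the state.
- get_obs(): the state, without advancing time (a new reading comes with each control period).
- camera(name): name is "side" or "top"; returns (picture, depth): 384x512x3 uint8, red, green, blue; 384x512 float32, m along the optical axis (not along the pixel's ray), 0 where there is no reading.
- calibration(name): a dict with "camera_matrix" (3x3 intrinsics, pixels), "R" (3x3) and "t" (3): a world point X has camera coordinates R X + t. Camera axes: x right, y down, z forward; pixel columns grow to the right and rows downward; lengths in m; the calibration is good to about 2 mm. A picture is of the moment at which its call begins. calibration takes no time and is no camera call.
- job_done(): hands the job in; it is judged then, once.
Trained networks look in the newest picture that a camera, given by its name, has taken for a name from the list of things; names that differ only in an ending like _2 or _b are one class to them, and where a whole thing is asked for, a point or a joint stands for the part that bears it (a point fixed in the world has none). Each returns a list of dicts, best first, with "score" (0 to 1); they miss things now and then, are a little off and sometimes report something else, mostly with a low value. They report only what shows in the picture. A call takes as long as a camera call.
- recognise(name, camera): "xyz" ([x, y, z] in m, in the coordinates of the camera as it stood for that picture, good to about 4 mm: the middle of the surface that is visible of it).
- cut_out(name, camera): "mask" (384x512 bool, what is visible of it).
- mark_of(name, camera): "xyz" ([x, y, z] in m, in the coordinates of the camera as it stood for that picture, good to about 4 mm: a listed point, or the origin of a listed thing).
The state is a dict: "time": time; "q": joint angles; "qd": joint speeds; "joint_efforts": joint torques, N m; "ee_pos": TCP position; "tcp_rot": TCP orientation; "wrist_force": force on the tool from outside, world axes, zero at the start; "torque": the same for the moment, N m; "opening": finger opening in m; "grasp_force": force on a finger pad.
Only numpy, scipy, OpenCV 4.12 (cv2) and the standard library are available. Lean on these libraries where they do the work, as an engineer would, in place of code of your own. Each camera call takes 0.05 s, during which the arm holds its last target. There are 200 camera calls.

TASK

The loose pulley on this sample-spinner drive has slipped down its motor shaft. Lift the cover plate off its two pins and lay it flat on the bare desk, clear of the unit; then pinch the upright motor shaft above the pulley, feel for its set-screw flat, and turn the shaft until the flat faces squarely out at the key slot in the front wall. Finally take the pulley by its hub, raise it level with the driven pulley at the other end, turn it so that its set-screw faces the key slot too and so sits over the flat, and finish holding it still there for me to tighten the screw: do not let go, do not lean on the shaft, and leave the small things lying about where they are.

Things in the scene. Friction and masses are not known exactly. Their poses are not given: they have to be found in the camera images.
- drive_unit: belt-drive unit, fixed on the desk: grey block 120 (x) x 200 (y) mm, deck at z = 36 mm (all heights here are above the desk). Origin: centre of its underside; x from its front to its rear, y to its left, z up; the front faces the robot within 20 degrees. Motor shaft at x 4, y 46 mm; driven spindle at x 4, y -46 mm, up to z = 85 mm
- pin_front_left (a point): tip, at z = 110 mm, of the dowel pin (8 mm thick) on the front left pillar, at the unit's x -53, y 91 mm; the other pin is on the rear right pillar (x 53, y -91 mm). Four round pillars 14 mm thick at x +-53, y +-91 mm end at z = 100 mm and carry the cover
- key_slot (a point): middle of the key slot in the front wall, at the unit's x -58, y 46 mm, z = 71.5 mm: seen from the motor shaft it lies in the unit's -x direction. The wall is 4 mm thick and rises to z = 80 mm; the slot is 16 mm wide, open at the top and goes down to z = 60 mm
- drive_shaft (a joint): angle of the motor shaft (rad): 0 when its flat faces squarely to the key slot (the unit's -x direction), growing anticlockwise seen from above. It starts between +0.45 and +1.45, turns without stops, and gear drag of about 0.05 N m keeps it where it is left
- shaft_flat (a point): point on the motor shaft's axis at z = 71.5 mm, its x axis pointing out of the flat and turning with it. Steel shaft 16 mm thick, ending at z = 94 mm, with one flat 5 mm from the axis from the end down to z = 48 mm: jaws square on the flat close to 13 mm, on the round to 16 mm. It stands 28 mm above the slipped pulley's hub
- driven_pulley (a point): centre of the underside of the fixed driven pulley (45 mm across) at the right end of the unit, at z = 52 mm: the belt line
- cover_plate: loose grey cover plate 128 (x) x 204 (y) x 4 mm, 0.28 kg, lying on the four pillars with its underside at z = 100 mm, its two 11 mm holes over the dowel pins. Origin: centre of its underside; at the start its axes are those of the unit
- cover_handle (a point): middle of the steel bow handle on the cover: a 10 mm round bar along the cover's y, straight over 64 mm, its centre 30 mm above the cover's underside
- drive_pulley: loose aluminium pulley, 0.09 kg, on the motor shaft with 2 mm play all round, free to turn and slide, fallen on to a boss: underside (its origin) at z = 40 mm, it belongs at 52 mm. Toothed part 45 mm across, 13 mm high; above it the hub, 32 mm across, up to 26 mm. Its x axis points to its set-screw, at the start 0.3 to 1.2 rad clockwise (from above) of the direction to the key slot
- set_screw (a point): set-screw, a dark 7 mm disc flush in the side of the pulley's hub, 16 mm from the pulley's axis in its +x direction and 19.5 mm above its underside
- hex_key: bystander: L-shaped dark steel hex key 81 x 26 mm, 4 mm thick, lying on the desk at the far right; leave alone
- screwdriver: bystander: small screwdriver 162 mm long lying on the desk at the left; leave alone
- sample_cup: bystander: white sample cup 45 mm across, 24 mm high, behind the unit; leave alone
- check_disc: bystander: pale yellow turned disc 25 mm across, 18 mm high, behind the unit; leave alone

How it is judged:
By the outcome, as a careful person would: the job done as asked, in the order asked, and still so for the second after the job is handed in, while the arm keeps its last pose, push and grip.
It also fails if it takes over 72 s, if anything falls off the work surface, if the arm or the gripper's body presses on something with over 40 N, if the wrist force passes 120 N, or if a joint passes its speed limit or range.

## Working session

There is one attempt and no reset: what is moved stays moved. The work goes in short steps, Python scripts to look and compute and a tool call to move; the robot and the scene stay as the last step left them, time stands still between calls to the robot, and variables do not carry over. Pictures are saved under pics/ and viewed, at most 14 in all, crops included, and the job is handed in when it is done.

Besides the shell and the picture viewer there is one more tool, called after "Emit:" as name([rows], argument=value, ...), one row to a line, values as JSON. servo_tool: Moves the arm, as the interface text tells. Its arguments: {"type":"object","properties":{"moves":{"type":"array"},"force":{"type":"number"}},"required":["moves"]}

```bash
mkdir -p pics; ls
cat > h.py <<'E'
import numpy as np, cv2
from workcell import *
from scipy.spatial.transform import Rotation as Ro
def w(p,cam):
    c=calibration(cam); return np.array(c["R"]).T@(np.array(p)-np.array(c["t"]))
def snap(cam,name):
    p,d=camera(cam); cv2.imwrite(f"pics/{name}.png",p[:,:,::-1]); return p,d
def pts(mask,d,cam):
    c=calibration(cam);K=np.array(c["camera_matrix"]);v,u=np.nonzero(mask&(d>0));z=d[v,u]
    P=np.stack([(u-K[0,2])*z/K[0,0],(v-K[1,2])*z/K[1,1],z],1)
    return (P-np.array(c["t"]))@np.array(c["R"])
E
python3 - <<'E'
from h import *
np.set_printoptions(precision=4,suppress=True)
o=get_obs();print(o,grasp_offset)
ims=[snap(c,c+"0")[0] for c in("top","side")]
for c in("top","side"):
    C=calibration(c);print(c,C["camera_matrix"],w([0,0,0],c),np.array(C["R"]))
    for n in("drive_unit","pin_front_left","key_slot","cover_plate","cover_handle","driven_pulley","drive_pulley","shaft_flat","hex_key","screwdriver","sample_cup","check_disc"):
        for r in mark_of(n,c)[:2]: print(c,n,round(r["score"],2),w(r["xyz"],c))
cv2.imwrite("pics/both0.png",cv2.resize(np.hstack(ims)[:,:,::-1],(800,300)))
E
```

```text
pics
{'time': 0.0, 'q': array([-69.731 ,   5.0115,  10.0352,  95.0999,   0.001 ,  90.0008]), 'qd': array([-0.0127,  0.0496, -0.0412,  0.0662,  0.0776, -0.0178]), 'joint_efforts': array([ -0.    , -52.0371,  46.4821,   0.0157,   0.0001,  -0.    ]), 'ee_pos': array([ 0.1905, -0.5157,  0.2306]), 'tcp_rot': array([-179.9239,   -0.001 ,   20.2682]), 'wrist_force': array([ 0.5597, -0.3101, -0.6614]), 'torque': array([ 0.0636, -0.032 ,  0.0036]), 'grasp_force': 0.0, 'opening': 0.08548812304079438} 0.0187
top [[382.7009   0.     255.3457]
 [  0.     382.7009 195.9255]
 [  0.       0.       1.    ]] [ 0.3963 -0.0322  1.2231] [[ 0.003  -1.     -0.0082]
 [-0.9899 -0.0018 -0.1418]
 [ 0.1418  0.0085 -0.9899]]
top pin_front_left 0.39 [0.5178 0.0944 0.1287]
top key_slot 0.56 [0.4484 0.1211 0.0715]
top cover_plate 0.8 [0.5161 0.0947 0.0986]
top cover_handle 0.73 [0.5152 0.0909 0.1283]
top driven_pulley 0.53 [ 0.7209  0.0525 -0.0061]
top shaft_flat 0.65 [0.5141 0.0953 0.1281]
top screwdriver 0.61 [0.3905 0.3741 0.0016]
top sample_cup 0.59 [ 0.7176  0.0508 -0.001 ]
top check_disc 0.51 [ 0.7073 -0.1309  0.0001]
side [[357.022    0.     251.6486]
 [  0.     357.022  194.1514]
 [  0.       0.       1.    ]] [0.4605 1.012  0.773 ] [[-0.9959 -0.0903  0.0021]
 [-0.0516  0.5488 -0.8343]
 [ 0.0742 -0.831  -0.5512]]
side drive_unit 0.63 [ 0.5141  0.0888 -0.0008]
side pin_front_left 0.57 [0.4458 0.1652 0.1133]
side key_slot 0.83 [0.4533 0.1201 0.0747]
side cover_plate 0.65 [0.507  0.1306 0.044 ]
side cover_plate 0.6 [0.5167 0.0897 0.1038]
side cover_handle 0.55 [0.5178 0.095  0.1288]
side drive_pulley 0.63 [0.5066 0.129  0.043 ]
side hex_key 0.63 [0.5148 0.0908 0.1049]
side screwdriver 0.61 [0.3893 0.3787 0.0009]
side screwdriver 0.43 [ 0.7056 -0.1327 -0.0008]
side sample_cup 0.59 [ 0.7166  0.0491 -0.0013]
side check_disc 0.61 [ 0.707  -0.1347  0.0013]
```

View pics/both0.png

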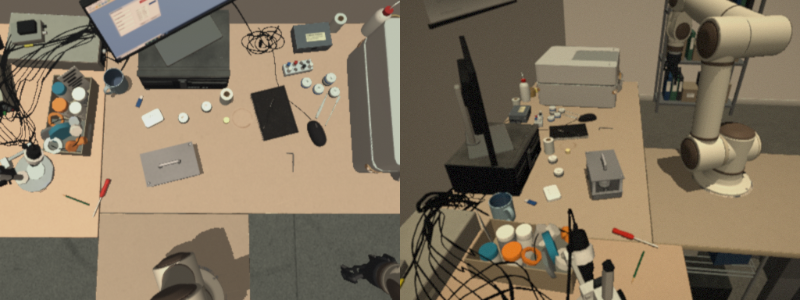

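Top view: cover plate with handle at about (170,165) of the left half. Hex key is at (292,160), and the bare desk lies between them. Next I'll measure the plate's rectangle and yaw.

Run:
```python
from h import *
np.set_printoptions(precision=4,suppress=True)
for c in("top","side"):
    p,d=snap(c,c+"1")
    P=pts(d>0,d,c)
    near=(abs(P[:,0]-.515)<.16)&(abs(P[:,1]-.092)<.17)
    m=near&(P[:,2]>.098)&(P[:,2]<.11); Q=P[m]
    r=cv2.minAreaRect(Q[:,:2].astype(np.float32)*1000);print(c,len(Q),r,np.median(Q[:,2]))
    h=P[near&(P[:,2]>.118)&(P[:,2]<.15)];r=cv2.minAreaRect(h[:,:2].astype(np.float32)*1000);print("handle",len(h),r,np.median(h[:,:2],0),np.percentile(h[:,2],[5,50,95]))
    e=np.linalg.svd(h[:,:2]-h[:,:2].mean(0))[2][0];print(np.degrees(np.arctan2(-e[0],e[1])))
    # bare desk occupancy
    if c=="top":
        for x in np.arange(.3,.72,.04):
            s=""
            for y in np.arange(.3,-.5,-.04):
                k=(abs(P[:,0]-x)<.02)&(abs(P[:,1]-y)<.02);s+=f"{(np.percentile(P[k,2],97)*1000 if k.any() else -1):5.0f}"
            print(f"{x:.2f}",s)
        cv2.imwrite("pics/c1.png",cv2.resize(p[130:300,150:420,::-1],(795,501)))
```

```text
top 2865 ((517.6213989257812, 90.94830322265625), (128.75852966308594, 204.14645385742188), 14.205846786499023) 0.10444798409052776
handle 99 ((517.7850341796875, 90.4609375), (10.57768440246582, 78.18439483642578), 13.922746658325195) [0.5172 0.0873] [0.1269 0.1334 0.1373]
-166.11701667813583
0.30     4    4    4    4    5    5    4    4    4    5    5    5    5    3   -1   -1 -735 -731 -732 -732
0.34     5    5    4    5    4    4    5    4    4    5    4    4    3    5    4    3    5    4    4    4
0.38     4    5    5    5    4    4    5    5    4    5    5    4    4    4    5    5    4    4    4    4
0.42     5    5    5  104  104    5    5    5    4    5    5    4    4    5    5    5    4    4    4    4
0.46     4    5    5  109  108  107  108  107  103    4    4    4    4    5    4    4    5    5    4    5
0.50     5    5    4  108  132  136  133  109  107    5    5    5    4    4    5    4    5    6    6    5
0.54     4    5  103  108  109  130  136  109  107    5    5    5    5    5    5    4    4    4    5    5
0.58     5    5    5  106  108  108  108  109    6    4    5    5    5    5    4    5    4    5    5    4
0.62     5    6    5    5    5    5    4  104    5    5    4    5    5    6    5   16   13    5    5    6
0.66     6    6    6    6    5    4    5    5    5    4    4    6    5    4   16   18   18   17   18   27
0.70     5    5   17   18   18    6   28   27    5    5    5   22    5    5   16   22   17   18   17   22
side 1498 ((516.1315307617188, 90.66169738769531), (128.1116485595703, 210.53843688964844), 14.080170631408691) 0.10329916443401348
handle 57 ((515.7589721679688, 94.49946594238281), (9.754382133483887, 77.61172485351562), 13.842276573181152) [0.5144 0.1035] [0.122  0.132  0.1352]
14.761247901893437
```

View pics/c1.png

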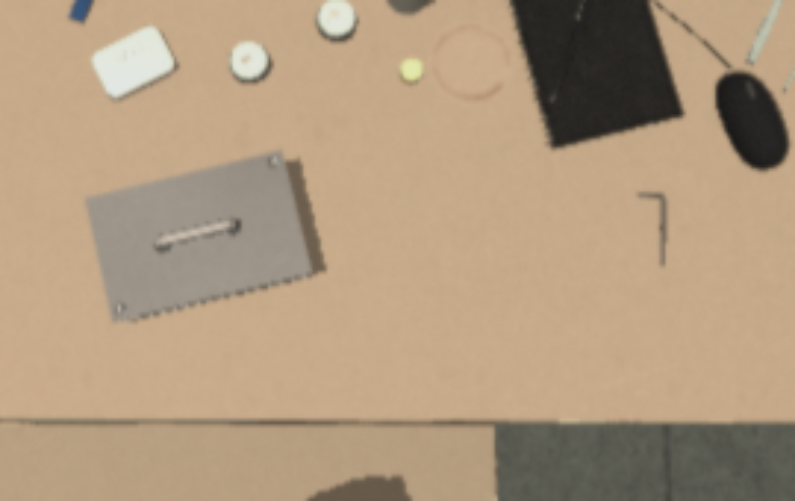

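```bash
cat >> h.py <<'E'
from scipy.linalg import logm
def T(p,rpy):
    M=np.eye(4);M[:3,:3]=Ro.from_euler("xyz",rpy,degrees=True).as_matrix();M[:3,3]=p;return M
def now():
    o=get_obs();return T(o["ee_pos"],o["tcp_rot"])
def row(p,yaw,n,start=None):
    D=np.linalg.inv(now() if start is None else start)@T(p,[180,0,yaw])
    rv=Ro.from_matrix(D[:3,:3]).as_rotvec();M=np.real(logm(D))
    print(n,"rows:",np.round(np.degrees(rv)/n,2).tolist(),np.round(M[:3,3]/n,4).tolist())
U=T([.517,.091,0],[0,0,14.1])
def u(x,y,z): return (U@[x,y,z,1])[:3]
E
python3 - <<'E'
from h import *
print(u(.004,.046,0),u(-.058,.046,.0715))
row([.517,.091,.20],104.1,24)
E
```

```text
[0.5096732  0.13658857 0.        ] [0.44954113 0.12148444 0.0715    ]
24 rows: [-0.0, 0.0, -3.49] [0.0314, 0.0003, 0.0013]
```

Emit:
servo_tool([
  [[0,0,-3.49],[0.0314,0,0.001],100],
  [[0,0,-3.49],[0.0314,0,0.001],100],
  [[0,0,-3.49],[0.0314,0,0.001],100],
  [[0,0,-3.49],[0.0314,0,0.001],100],
  [[0,0,-3.49],[0.0314,0,0.001],100],
  [[0,0,-3.49],[0.0314,0,0.001],100],
  [[0,0,-3.49],[0.0314,0,0.001],100],
  [[0,0,-3.49],[0.0314,0,0.001],100],
  [[0,0,-3.49],[0.0314,0,0.001],100],
  [[0,0,-3.49],[0.0314,0,0.001],100],
  [[0,0,-3.49],[0.0314,0,0.001],100],
  [[0,0,-3.49],[0.0314,0,0.001],100],
])

```text
time: 2.6
ee_pos: [0.4758, -0.2806, 0.2192]
tcp_rot: [180.0, 0.0, 62.3]
wrist_force: [0.7, -1.1, -0.5]
opening: 0.0855
grasp_force: 0.0
```

Emit:
servo_tool([
  [[0,0,-3.49],[0.0314,0,0.001],100],
  [[0,0,-3.49],[0.0314,0,0.001],100],
  [[0,0,-3.49],[0.0314,0,0.001],100],
  [[0,0,-3.49],[0.0314,0,0.001],100],
  [[0,0,-3.49],[0.0314,0,0.001],100],
  [[0,0,-3.49],[0.0314,0,0.001],100],
  [[0,0,-3.49],[0.0314,0,0.001],100],
  [[0,0,-3.49],[0.0314,0,0.001],100],
  [[0,0,-3.49],[0.0314,0,0.001],100],
  [[0,0,-3.49],[0.0314,0,0.001],100],
  [[0,0,-3.49],[0.0314,0,0.001],100],
  [[0,0,-3.49],[0.0314,0,0.001],100],
])

```text
time: 3.8
ee_pos: [0.5303, 0.0839, 0.2072]
tcp_rot: [180.0, 0.0, 104.2]
wrist_force: [0.4, -0.1, 0.2]
opening: 0.0855
grasp_force: 0.0
```

Run:
```python
from h import *
o=get_obs();print(o["q"],o["ee_pos"],o["tcp_rot"],o["time"])
row([.517,.091,.113],104.1,6)
```

```text
[ 8.99424520e+00  2.72554200e+00  5.02191076e+00  9.22928049e+01
 -1.77207147e-04  8.48167914e+01] [0.53033804 0.0839418  0.2071833 ] [1.79996467e+02 4.98443172e-04 1.04177454e+02] 3.8
6 rows: [0.0, 0.0, 0.01] [0.0017, -0.0019, 0.0157]
```

Emit:
servo_tool([
  [[0,0,0],[0.005,-0.0055,0],70],
  [[0,0,0],[0.005,-0.006,0.01],60],
  [[0,0,0],[0,0,0.02],50],
  [[0,0,0],[0,0,0.02],50],
  [[0,0,0],[0,0,0.02],50],
  [[0,0,0],[0,0,0.017],50],
  [[0,0,0],[0,0,0.006],50],
  [[0,0,0],[0,0,0],0],
  [[0,0,0],[0,0,0],0],
  [[0,0,0],[0,0,0],0],
  [[0,0,0],[0,0,0],0],
  [[0,0,0],[0,0,0],0],
], force=60)

```text
time: 5.0
ee_pos: [0.5171, 0.0894, 0.1154]
tcp_rot: [179.9, 0.0, 104.0]
wrist_force: [-2.9, -3.0, 6.3]
opening: 0.0077
grasp_force: 58.9
```

Run:
```python
from h import *
o=get_obs();print(o)
```

```text
{'time': 5.0, 'q': array([ 9.82010165e+00,  7.49218091e-01, -7.12934961e+00,  8.20593962e+01,
       -1.88442809e-02,  8.57983420e+01]), 'qd': array([ 0.04535032, -0.04798324,  0.03923315, -0.06200007, -0.0660909 ,
        0.01629108]), 'joint_efforts': array([ 7.32479542e-01, -4.46325445e+01,  4.54410660e+01, -1.56303808e+00,
        3.79191823e-01, -7.97704241e-03]), 'ee_pos': array([0.51713589, 0.08941661, 0.11540959]), 'tcp_rot': array([1.79939511e+02, 2.33388271e-02, 1.04021737e+02]), 'wrist_force': array([-2.90724887, -2.96805654,  6.28696596]), 'torque': array([-0.37887083,  0.66323064, -0.01219672]), 'grasp_force': 58.86150419712067, 'opening': 0.007736497211966456}
```

Emit:
servo_tool([
  [[0,0,0],[0,0,-0.003],0],
  [[0,0,0],[0,0,-0.004],0],
  [[0,0,0],[0,0,-0.005],0],
  [[0,0,0],[0,0,-0.006],0],
  [[0,0,0],[0,0,-0.01],0],
  [[0,0,0],[0,0,-0.01],0],
  [[0,0,0],[0,0,-0.01],0],
  [[0,0,0],[0,0,-0.01],0],
  [[0,0,0],[0,0,-0.005],0],
  [[0,0,0],[0,0,0],0],
], force=80)

```text
time: 6.0
ee_pos: [0.5173, 0.0896, 0.1782]
tcp_rot: [179.9, 0.0, 104.0]
wrist_force: [0.3, -0.5, -2.6]
opening: 0.0073
grasp_force: 78.1
```

Run:
```python
from h import *
o=get_obs();print(o["ee_pos"],o["tcp_rot"],o["wrist_force"],o["opening"])
p,d=snap("side","lift");cv2.imwrite("pics/lift2.png",cv2.resize(p[150:290,180:330,::-1],(600,560)))
row([.505,-.20,.178],104.1,12)
row([.505,-.20,.178],90,12)
```

```text
[0.5172982  0.08961263 0.17823736] [1.79926461e+02 5.70286166e-03 1.04031812e+02] [ 0.27653141 -0.54280435 -2.62127807] 0.00725952179695397
12 rows: [0.0, 0.0, -0.01] [-0.0232, -0.0068, -0.0]
12 rows: [0.0, -0.0, 1.17] [-0.0239, -0.004, -0.0]
```

View pics/lift2.png

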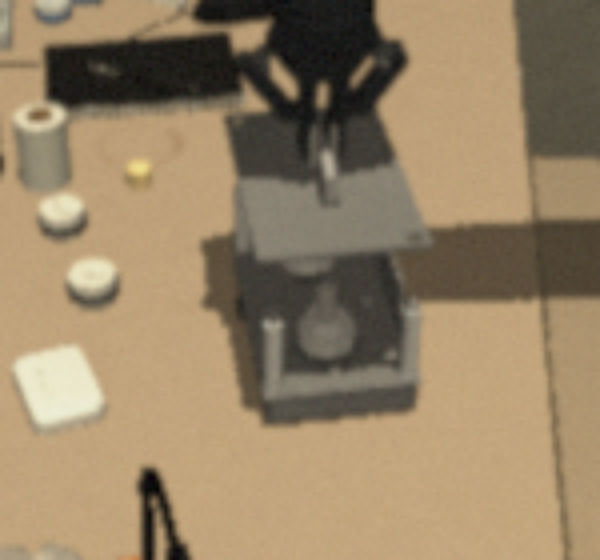

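The cover is held level above the unit. Next I carry it to the right.

Emit:
servo_tool([
  [[0,0,0],[-0.012,-0.003,0],0],
  [[0,0,1.2],[-0.025,-0.005,0],0],
  [[0,0,1.2],[-0.025,-0.005,0],0],
  [[0,0,1.2],[-0.025,-0.005,0],0],
  [[0,0,1.2],[-0.025,-0.005,0],0],
  [[0,0,1.2],[-0.025,-0.005,0],0],
  [[0,0,1.2],[-0.025,-0.004,0],0],
  [[0,0,1.2],[-0.025,-0.004,0],0],
  [[0,0,1.2],[-0.025,-0.004,0],0],
  [[0,0,1.2],[-0.025,-0.003,0],0],
  [[0,0,1.2],[-0.025,-0.003,0],0],
  [[0,0,1.2],[-0.025,-0.003,0],0],
])

```text
time: 7.25
ee_pos: [0.5092, -0.2031, 0.1767]
tcp_rot: [-179.9, -0.0, 90.8]
wrist_force: [0.4, -0.2, -3.2]
opening: 0.007
grasp_force: 78.1
```

Emit:
servo_tool([
  [[0,0,0.5],[-0.008,0,0.01],0],
  [[0,0,0.5],[0,0,0.02],0],
  [[0,0,0],[0,0,0.025],0],
  [[0,0,0],[0,0,0.025],0],
  [[0,0,0],[0,0,0.025],0],
  [[0,0,0],[0,0,0.025],0],
  [[0,0,0],[0,0,0.015],0],
  [[0,0,0],[0,0,0.008],0],
  [[0,0,0],[0,0,0.003],0],
  [[0,0,0],[0,0,0],0],
  [[0,0,0],[0,0,0],0],
])

```text
time: 8.35
ee_pos: [0.5106, -0.2097, 0.0224]
tcp_rot: [179.9, 0.0, 89.8]
wrist_force: [0.6, 0.4, -2.6]
opening: 0.0072
grasp_force: 78.3
```

Run:
```python
from h import *
o=get_obs();print(o["ee_pos"],o["tcp_rot"],o["wrist_force"],o["opening"],o["torque"])
```

```text
[ 0.51062728 -0.20974964  0.02238338] [1.79912991e+02 3.52306289e-02 8.98329924e+01] [ 0.64889353  0.39737274 -2.58532117] 0.007197148996483358 [0.01499864 0.05419405 0.0124301 ]
```

Emit:
servo_tool([
  [[0,0,0],[0,0,0.003],0],
  [[0,0,0],[0,0,0.002],0],
  [[0,0,0],[0,0,0.001],0],
  [[0,0,0],[0,0,0.001],0],
  [[0,0,0],[0,0,0],0],
])

```text
time: 8.85
ee_pos: [0.5106, -0.2097, 0.016]
tcp_rot: [179.9, 0.0, 89.8]
wrist_force: [-1.8, 2.4, 9.3]
opening: 0.0072
grasp_force: 79.6
```

Emit:
servo_tool([
  [[0,0,0],[0,0,-0.0005],10],
  [[0,0,0],[0,0,0],25],
  [[0,0,0],[0,0,0],50],
  [[0,0,0],[0,0,0],50],
  [[0,0,0],[0,0,0],50],
  [[0,0,0],[0,0,-0.02],50],
  [[0,0,0],[0,0,-0.04],50],
  [[0,0,0],[0,0,-0.04],50],
  [[0,0,0],[0,0,-0.04],50],
  [[0,0,0],[0,0,-0.02],50],
])

```text
time: 9.85
ee_pos: [0.5108, -0.2098, 0.1786]
tcp_rot: [179.8, 0.1, 89.8]
wrist_force: [0.1, -0.5, 0.9]
opening: 0.0427
grasp_force: 0.0
```

Run:
```python
from h import *
np.set_printoptions(precision=4,suppress=True)
o=get_obs();print(o["time"],o["ee_pos"],o["tcp_rot"],o["wrist_force"],o["opening"])
for c in("top","side"):
    p,d=snap(c,c+"2")
    P=pts(d>0,d,c)
    S=P[(P[:,2]>.08)&(P[:,2]<.1)&(np.hypot(P[:,0]-.51,P[:,1]-.137)<.02)]
    print(c,"shaft",len(S),np.median(S,0), "top",np.median(S[S[:,2]>.09],0))
    for n in("motor_shaft","drive_shaft","shaft_flat","drive_pulley","set_screw","driven_pulley","key_slot","cover_plate","drive_unit"):
        try:
            for r in mark_of(n,c)[:2]: print(c,n,round(r["score"],2),w(r["xyz"],c))
        except Exception as e: print(n,e)
    b=cv2.resize(p[170:260,180:330,::-1] if c=="top" else p[190:270,220:300,::-1],(500,300) if c=="top" else (300,300),interpolation=cv2.INTER_CUBIC)
    I=b if c=="top" else np.hstack([I,b])
    np.savez(f"{c}2.npz",p=p,d=d)
cv2.imwrite("pics/b2.png",I)
```

```text
9.85 [ 0.5108 -0.2098  0.1786] [179.7843   0.0871  89.8307] [ 0.1397 -0.519   0.943 ] 0.042716761600851
top shaft 22 [0.5098 0.1358 0.0924] top [0.5099 0.136  0.0931]
motor_shaft it knows: check_disc, cover_handle, cover_plate, drive_pulley, drive_unit, driven_pulley, hex_key, key_slot, pin_front_left, sample_cup, screwdriver, set_screw, shaft_flat
drive_shaft it knows: check_disc, cover_handle, cover_plate, drive_pulley, drive_unit, driven_pulley, hex_key, key_slot, pin_front_left, sample_cup, screwdriver, set_screw, shaft_flat
top shaft_flat 0.4 [0.5111 0.138  0.0707]
top drive_pulley 0.71 [0.5063 0.1369 0.0424]
top set_screw 0.7 [0.5253 0.1355 0.0633]
top driven_pulley 0.77 [0.5325 0.0529 0.051 ]
top key_slot 0.95 [0.453  0.1219 0.0733]
top cover_plate 0.55 [ 0.5111 -0.2032 -0.0018]
top drive_unit 0.79 [ 0.5188  0.0936 -0.0011]
side shaft 26 [0.5088 0.1426 0.0916] top [0.509  0.1406 0.0926]
motor_shaft it knows: check_disc, cover_handle, cover_plate, drive_pulley, drive_unit, driven_pulley, hex_key, key_slot, pin_front_left, sample_cup, screwdriver, set_screw, shaft_flat
drive_shaft it knows: check_disc, cover_handle, cover_plate, drive_pulley, drive_unit, driven_pulley, hex_key, key_slot, pin_front_left, sample_cup, screwdriver, set_screw, shaft_flat
side shaft_flat 0.67 [ 0.5125  0.0945 -0.0032]
side shaft_flat 0.53 [0.5118 0.1337 0.069 ]
side drive_pulley 0.61 [0.507  0.1294 0.0434]
side set_screw 0.59 [0.5224 0.133  0.0566]
side driven_pulley 0.9 [0.5356 0.0411 0.0518]
side driven_pulley 0.61 [ 0.5137 -0.21    0.0288]
side key_slot 0.88 [0.4522 0.1187 0.0745]
side cover_plate 0.91 [ 0.5133 -0.2089  0.0055]
side drive_unit 0.56 [ 0.5152  0.0905 -0.0029]
```

View pics/b2.png

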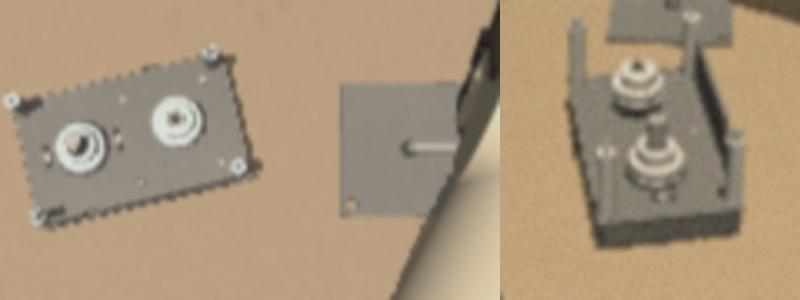

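Picture: the cover lies flat on the desk right of the unit. The shaft shows at about (75,145) of the left part, and the motor pulley sits low. Now I go above the shaft.

Run:
```python
from h import *
row([.5098,.1363,.14],158,16)
```

```text
16 rows: [-0.0, -0.0, -4.26] [0.019, 0.0128, 0.0022]
```

Emit:
servo_tool([
  [[0,0,-4.26],[0.019,0.0128,0.002],40],
  [[0,0,-4.26],[0.019,0.0128,0.002],40],
  [[0,0,-4.26],[0.019,0.0128,0.002],40],
  [[0,0,-4.26],[0.019,0.0128,0.002],40],
  [[0,0,-4.26],[0.019,0.0128,0.002],40],
  [[0,0,-4.26],[0.019,0.0128,0.002],40],
  [[0,0,-4.26],[0.019,0.0128,0.002],40],
  [[0,0,-4.26],[0.019,0.0128,0.002],40],
  [[0,0,-4.26],[0.019,0.0128,0.002],40],
  [[0,0,-4.26],[0.019,0.0128,0.002],40],
  [[0,0,-4.26],[0.019,0.0128,0.002],40],
  [[0,0,-4.26],[0.019,0.0128,0.002],40],
])

```text
time: 11.85
ee_pos: [0.5593, 0.0528, 0.1506]
tcp_rot: [180.0, 0.0, 141.1]
wrist_force: [0.8, -0.7, -0.2]
opening: 0.034
grasp_force: 0.0
```

Emit:
servo_tool([
  [[0,0,-4.26],[0.019,0.0128,0.002],40],
  [[0,0,-4.26],[0.019,0.0128,0.002],40],
  [[0,0,-4.26],[0.019,0.0128,0.002],40],
  [[0,0,-4.26],[0.019,0.0128,0.002],40],
  [[0,0,0],[0,0,0],40],
])

```text
time: 12.35
ee_pos: [0.5221, 0.1374, 0.1427]
tcp_rot: [180.0, -0.0, 158.2]
wrist_force: [0.8, 0.4, -0.3]
opening: 0.0341
grasp_force: 0.0
```

Run:
```python
from h import *
o=get_obs();print(o["q"],o["ee_pos"],o["tcp_rot"],o["opening"])
row([.5098,.1363,.12],158,1)
```

```text
[ 1.47312623e+01  2.73875835e+00 -2.08500766e+00  8.51984738e+01
  2.42821068e-02  3.64938440e+01] [0.52212694 0.13740687 0.14266585] [ 1.79993706e+02 -3.23204852e-02  1.58237415e+02] 0.034139788046108135
1 rows: [0.01, -0.03, 0.24] [0.011, -0.0056, 0.0227]
```

Centre over the shaft, descend to TCP z = 0.071 and pinch lightly.

Emit:
servo_tool([
  [[0,0,0],[0.011,-0.0056,0],40],
  [[0,0,0],[0,0,0.02],40],
  [[0,0,0],[0,0,0.02],40],
  [[0,0,0],[0,0,0.02],40],
  [[0,0,0],[0,0,0.0115],40],
  [[0,0,0],[0,0,0],40],
  [[0,0,0],[0,0,0],0],
  [[0,0,0],[0,0,0],0],
  [[0,0,0],[0,0,0],0],
  [[0,0,0],[0,0,0],0],
  [[0,0,0],[0,0,0],0],
], force=20)

```text
time: 13.45
ee_pos: [0.5117, 0.1352, 0.0724]
tcp_rot: [179.9, 0.1, 158.0]
wrist_force: [0.5, 5.1, 2.7]
opening: 0.0124
grasp_force: 21.2
```

Run:
```python
from h import *
o=get_obs();print(o["ee_pos"],o["tcp_rot"],o["opening"],o["wrist_force"],o["torque"],o["grasp_force"])
```

```text
[0.51165458 0.13519129 0.07243657] [1.79886870e+02 8.43684933e-02 1.58007727e+02] 0.012425929674595885 [0.48970996 5.05183597 2.73302402] [ 0.98088681 -0.26613363  0.01989969] 21.201450904336525
```

Emit:
servo_tool([
  [[0,0,0],[0,0.0008,0],25],
  [[0,0,0],[0,0,0],25],
  [[0,0,-7.5],[0,0,0],25],
  [[0,0,-7.5],[0,0,0],25],
  [[0,0,0],[0,0,0],0],
  [[0,0,0],[0,0,0],0],
  [[0,0,0],[0,0,0],0],
  [[0,0,0],[0,0,0],0],
])

```text
time: 14.25
ee_pos: [0.5111, 0.1359, 0.0713]
tcp_rot: [179.9, -0.0, 172.8]
wrist_force: [0.5, 4.8, -0.6]
opening: 0.013
grasp_force: 19.5
```

Emit:
servo_tool([
  [[0,0,0],[0,0,0],25],
  [[0,0,0],[0,0,0],25],
  [[0,0,7.5],[0,0,0],25],
  [[0,0,7.5],[0,0,0],25],
  [[0,0,7.5],[0,0,0],25],
  [[0,0,7.5],[0,0,0],25],
  [[0,0,0],[0,0,0],0],
  [[0,0,0],[0,0,0],0],
  [[0,0,0],[0,0,0],0],
  [[0,0,0],[0,0,0],0],
])

```text
time: 15.25
ee_pos: [0.5107, 0.1344, 0.0713]
tcp_rot: [-179.9, 0.0, 143.1]
wrist_force: [-3.1, -4.2, 3.5]
opening: 0.0134
grasp_force: 19.7
```

Emit:
servo_tool([
  [[0,0,0],[0,0,0],25],
  [[0,0,0],[0,0.0008,0],25],
  [[0,0,-8.5],[0,0,0],25],
  [[0,0,-8.5],[0,0,0],25],
  [[0,0,0],[0,0,0],0],
  [[0,0,0],[0,0,0],0],
  [[0,0,0],[0,0,0],0],
  [[0,0,0],[0,0,0],0],
])

```text
time: 16.05
ee_pos: [0.5117, 0.1356, 0.0713]
tcp_rot: [-180.0, 0.0, 159.9]
wrist_force: [-1.1, -5.3, 2.1]
opening: 0.0125
grasp_force: 22.0
```

Emit:
servo_tool([
  [[0,0,0],[0,0,0],0],
  [[0,0,0],[0,0,0],0],
  [[0,0,0],[0,0,0],0],
], force=80)

```text
time: 16.35
ee_pos: [0.5117, 0.1356, 0.0715]
tcp_rot: [-180.0, 0.0, 159.9]
wrist_force: [-1.7, -4.8, 2.8]
opening: 0.011
grasp_force: 78.1
```

Emit:
servo_tool([
  [[0,0,0],[0,0,0],0],
  [[0,0,0],[0,0,0],0],
  [[0,0,0],[0,0,0],0],
], force=20)

```text
time: 16.65
ee_pos: [0.5117, 0.1356, 0.0715]
tcp_rot: [-180.0, 0.0, 159.9]
wrist_force: [-1.2, -6.0, 3.3]
opening: 0.0107
grasp_force: 78.1
```

Run:
```python
from h import *
o=get_obs();print(o["ee_pos"],o["tcp_rot"],o["opening"],o["wrist_force"],o["torque"],o["grasp_force"])
```

```text
[0.51166834 0.1355729  0.07150268] [-1.79967073e+02  2.05601525e-02  1.59900235e+02] 0.010681936374020918 [-1.1884396  -5.99858994  3.27896049] [-1.03716873  0.38321055 -0.02476471] 78.13536568413838
```

Emit:
servo_tool([
  [[0,0,0],[0,0,0],25],
  [[0,0,0],[0,0,0],25],
  [[0,0,-7],[0,0,0],25],
  [[0,0,-7],[0,0,0],25],
  [[0,0,0],[0,0,0],0],
  [[0,0,0],[0,0,0],0],
  [[0,0,0],[0,0,0],0],
  [[0,0,0],[0,0,0],0],
], force=20)

```text
time: 17.45
ee_pos: [0.5117, 0.136, 0.0713]
tcp_rot: [180.0, 0.0, 173.9]
wrist_force: [-0.4, -1.7, 1.0]
opening: 0.0131
grasp_force: 19.7
```

Emit:
servo_tool([
  [[0,0,0],[0,0,0],0],
  [[0,0,0],[0,0,0],0],
])

```text
time: 17.65
ee_pos: [0.5117, 0.136, 0.0713]
tcp_rot: [180.0, 0.0, 174.0]
wrist_force: [-1.1, -1.1, 1.5]
opening: 0.0132
grasp_force: 19.9
```

Emit:
servo_tool([
  [[0,0,0],[0,0,0],25],
  [[0,0,0],[0,0,0],25],
  [[0,0,8],[0,0,0],25],
  [[0,0,8],[0,0,0],25],
  [[0,0,8],[0,0,0],25],
  [[0,0,0],[0,0,0],0],
  [[0,0,0],[0,0,0],0],
  [[0,0,0],[0,0,0],0],
  [[0,0,0],[0,0,0],0],
])

```text
time: 18.55
ee_pos: [0.511, 0.1351, 0.0713]
tcp_rot: [-179.9, -0.0, 150.2]
wrist_force: [-4.2, -4.7, 3.3]
opening: 0.013
grasp_force: 19.8
```

Emit:
servo_tool([
  [[0,0,0],[0,0,0],0],
  [[0,0,0],[0,0,0],0],
])

```text
time: 18.75
ee_pos: [0.511, 0.1351, 0.0713]
tcp_rot: [-179.9, -0.0, 150.2]
wrist_force: [-4.6, -5.7, 4.2]
opening: 0.013
grasp_force: 19.8
```

Emit:
servo_tool([
  [[0,0,0],[0,0,0],25],
  [[0,0,0],[0,0,0],25],
  [[0,0,-6],[0,0,0],25],
  [[0,0,-6],[0,0,0],25],
  [[0,0,0],[0,0,0],0],
  [[0,0,0],[0,0,0],0],
  [[0,0,0],[0,0,0],0],
  [[0,0,0],[0,0,0],0],
])

```text
time: 19.55
ee_pos: [0.5117, 0.1357, 0.0713]
tcp_rot: [-180.0, 0.0, 161.9]
wrist_force: [-1.0, -3.8, 2.2]
opening: 0.0124
grasp_force: 20.7
```

Emit:
servo_tool([
  [[0,0,0],[0,0,0],0],
  [[0,0,0],[0,0,0],0],
])

```text
time: 19.75
ee_pos: [0.5117, 0.1358, 0.0713]
tcp_rot: [-180.0, 0.0, 162.0]
wrist_force: [-1.4, -5.3, 2.6]
opening: 0.0124
grasp_force: 20.9
```

Readings: 174° 13.15 mm, 162° 12.4 mm, 150° 13.0 mm, so the flat is square to the jaws at yaw about 161.5°. I'll re-centre, grip firmly and turn by 57.5°.

Emit:
servo_tool([
  [[0,0,0],[0,0,0],25],
  [[0,0,0],[0.0017,-0.0003,0],25],
  [[0,0,0],[0,0,0],25],
  [[0,0,0],[0,0,0],0],
  [[0,0,0],[0,0,0],0],
  [[0,0,0],[0,0,0],0],
  [[0,0,0],[0,0,0],0],
], force=60)

```text
time: 20.45
ee_pos: [0.5098, 0.1362, 0.0714]
tcp_rot: [180.0, -0.0, 162.0]
wrist_force: [-2.5, -0.5, 4.3]
opening: 0.0112
grasp_force: 58.8
```

Emit:
servo_tool([
  [[0,0,5.7],[0,0,0],0],
  [[0,0,5.7],[0,0,0],0],
  [[0,0,5.7],[0,0,0],0],
  [[0,0,5.7],[0,0,0],0],
  [[0,0,0],[0,0,0],0],
])

```text
time: 20.95
ee_pos: [0.51, 0.1355, 0.0714]
tcp_rot: [-179.9, 0.1, 139.0]
wrist_force: [-1.4, -4.9, 3.8]
opening: 0.0115
grasp_force: 59.1
```

Emit:
servo_tool([
  [[0,0,5.7],[0,0,0],0],
  [[0,0,5.7],[0,0,0],0],
  [[0,0,5.7],[0,0,0],0],
  [[0,0,5.7],[0,0,0],0],
  [[0,0,5.7],[0,0,0],0],
  [[0,0,5.7],[0,0,0],0],
  [[0,0,0],[0,0,0],0],
  [[0,0,0],[0,0,0],0],
])

```text
time: 21.75
ee_pos: [0.5097, 0.1345, 0.0714]
tcp_rot: [-179.9, 0.2, 104.9]
wrist_force: [-3.4, -10.6, 5.8]
opening: 0.0113
grasp_force: 59.4
```

Run:
```python
from h import *
o=get_obs();print(o["q"],o["ee_pos"],o["tcp_rot"],o["opening"],o["wrist_force"],o["torque"],o["grasp_force"])
```

```text
[ 14.88157416   1.8686692  -10.86831396  77.33669319  -0.18666797
  89.97620987] [0.50969716 0.13448368 0.07140726] [-179.92624575    0.18663721  104.90560443] 0.011267893419755553 [ -3.43968054 -10.64644365   5.79572155] [-2.1363068   0.76119803 -0.02152794] 59.387474178511184
```

Emit:
servo_tool([
  [[0,0,0],[0,0,0],25],
  [[0,0,0],[0,0,0],25],
  [[0,0,-7],[0,0,0],25],
  [[0,0,-7],[0,0,0],25],
  [[0,0,0],[0,0,0],0],
  [[0,0,0],[0,0,0],0],
  [[0,0,0],[0,0,0],0],
  [[0,0,0],[0,0,0],0],
], force=20)

```text
time: 22.55
ee_pos: [0.509, 0.1358, 0.0712]
tcp_rot: [-179.9, 0.0, 118.8]
wrist_force: [-6.4, -4.5, 5.2]
opening: 0.0132
grasp_force: 19.6
```

Emit:
servo_tool([
  [[0,0,0],[0,0,0],0],
  [[0,0,0],[0,0,0],0],
])

```text
time: 22.75
ee_pos: [0.509, 0.1357, 0.0712]
tcp_rot: [-179.9, 0.0, 118.8]
wrist_force: [-6.8, -4.1, 4.2]
opening: 0.0137
grasp_force: 19.6
```

Emit:
servo_tool([
  [[0,0,0],[0,0,0],25],
  [[0,0,0],[0,0,0],25],
  [[0,0,7],[0,0,0],25],
  [[0,0,7],[0,0,0],25],
  [[0,0,7],[0,0,0],25],
  [[0,0,7],[0,0,0],25],
  [[0,0,0],[0,0,0],0],
  [[0,0,0],[0,0,0],0],
  [[0,0,0],[0,0,0],0],
  [[0,0,0],[0,0,0],0],
])

```text
time: 23.75
ee_pos: [0.509, 0.1365, 0.0713]
tcp_rot: [-179.9, -0.0, 91.1]
wrist_force: [-7.3, 0.4, 4.4]
opening: 0.0131
grasp_force: 19.6
```

Emit:
servo_tool([
  [[0,0,0],[0,0,0],0],
  [[0,0,0],[0,0,0],0],
])

```text
time: 23.95
ee_pos: [0.509, 0.1365, 0.0713]
tcp_rot: [-179.9, -0.0, 91.1]
wrist_force: [-5.8, -0.1, 3.6]
opening: 0.013
grasp_force: 19.6
```

Emit:
servo_tool([
  [[0,0,0],[0,0,0],25],
  [[0,0,0],[0,0,0],25],
  [[0,0,-7],[0,0,0],25],
  [[0,0,-7],[0,0,0],25],
  [[0,0,0],[0,0,0],0],
  [[0,0,0],[0,0,0],0],
  [[0,0,0],[0,0,0],0],
  [[0,0,0],[0,0,0],0],
])

```text
time: 24.75
ee_pos: [0.5093, 0.1359, 0.0713]
tcp_rot: [-179.9, 0.0, 104.8]
wrist_force: [-4.9, -1.2, 3.8]
opening: 0.0126
grasp_force: 21.3
```

Emit:
servo_tool([
  [[0,0,0],[0,0,0],0],
  [[0,0,0],[0,0,0],0],
])

```text
time: 24.95
ee_pos: [0.5093, 0.1359, 0.0713]
tcp_rot: [-179.9, 0.0, 104.8]
wrist_force: [-5.7, -0.9, 3.0]
opening: 0.0119
grasp_force: 21.3
```

```bash
cat > avg.py <<'E'
from h import *
a=[]
for i in range(8): camera("side"); o=get_obs(); a.append(o["opening"]*1000)
print(o["time"],o["tcp_rot"][2],np.mean(a),np.std(a),o["ee_pos"],o["wrist_force"])
E
python3 avg.py
```

```text
25.35 104.83707347764562 12.420465536438414 0.17615895988551308 [0.50932469 0.13592992 0.07133525] [-5.5790862  -1.11683203  2.68027149]
```

Emit:
servo_tool([
  [[0,0,0],[0,0,0],25],
  [[0,0,0],[0,0,0],25],
  [[0,0,-7],[0,0,0],25],
  [[0,0,-7],[0,0,0],25],
  [[0,0,0],[0,0,0],0],
  [[0,0,0],[0,0,0],0],
  [[0,0,0],[0,0,0],0],
  [[0,0,0],[0,0,0],0],
])

```text
time: 26.15
ee_pos: [0.5091, 0.1356, 0.0713]
tcp_rot: [-179.9, 0.0, 118.8]
wrist_force: [-6.0, -4.3, 4.2]
opening: 0.013
grasp_force: 19.6
```

```bash
python3 avg.py
```

```text
26.55 118.7565553816169 13.28930663265088 0.19920914223621233 [0.50908538 0.13554544 0.07129662] [-6.17754771 -4.30019463  3.83700352]
```

Emit:
servo_tool([
  [[0,0,0],[0,0,0],25],
  [[0,0,0],[0,0,0],25],
  [[0,0,7],[0,0,0],25],
  [[0,0,7],[0,0,0],25],
  [[0,0,7],[0,0,0],25],
  [[0,0,7],[0,0,0],25],
  [[0,0,0],[0,0,0],0],
  [[0,0,0],[0,0,0],0],
  [[0,0,0],[0,0,0],0],
  [[0,0,0],[0,0,0],0],
])

```text
time: 27.55
ee_pos: [0.509, 0.1364, 0.0713]
tcp_rot: [-179.9, -0.0, 91.1]
wrist_force: [-7.4, 0.9, 4.3]
opening: 0.0129
grasp_force: 19.6
```

```bash
python3 avg.py
```

```text
27.95 91.10983932521981 13.098598454638463 0.08591202370109707 [0.50899061 0.1364128  0.0713    ] [-5.70434018  0.44044904  4.56610152]
```

Emit:
servo_tool([
  [[0,0,0],[0,0,0],25],
  [[0,0,0],[0,0,0],25],
  [[0,0,-6.5],[0,0,0],25],
  [[0,0,-6.5],[0,0,0],25],
  [[0,0,0],[0,0,0],0],
  [[0,0,0],[0,0,0],0],
  [[0,0,0],[0,0,0],0],
  [[0,0,0],[0,0,0],0],
])

```text
time: 28.75
ee_pos: [0.5093, 0.1359, 0.0713]
tcp_rot: [-179.9, 0.0, 103.8]
wrist_force: [-5.3, -1.4, 3.1]
opening: 0.0122
grasp_force: 21.4
```

```bash
python3 avg.py
```

```text
29.15 103.84219121368349 12.1349025328437 0.11452763864712413 [0.50934337 0.13594924 0.07134663] [-5.16684294 -2.21271842  3.76440443]
```

Emit:
servo_tool([
  [[0,0,0],[0,0,0],0],
  [[0,0,0],[0,0,0],0],
  [[0,0,0],[0,0,0],0],
  [[0,0,0],[0,0,0],0],
], force=110)

```text
time: 29.55
ee_pos: [0.5093, 0.1359, 0.0716]
tcp_rot: [-179.9, 0.0, 103.8]
wrist_force: [-6.5, -2.8, 5.8]
opening: 0.0097
grasp_force: 107.7
```

Emit:
servo_tool([
  [[0,0,0],[0,0,0],25],
  [[0,0,0],[0,0,0],25],
  [[0,0,0],[0,0,0],0],
  [[0,0,0],[0,0,0],0],
  [[0,0,0],[0,0,0],0],
  [[0,0,0],[0,0,0],0],
], force=20)

```text
time: 30.15
ee_pos: [0.5093, 0.136, 0.0714]
tcp_rot: [-179.9, -0.0, 103.9]
wrist_force: [-6.5, -1.5, 3.6]
opening: 0.0123
grasp_force: 21.5
```

```bash
python3 avg.py
```

```text
30.55 103.94716983918279 12.3147222161124 0.14247828415641145 [0.50930689 0.13602199 0.07137523] [-5.59983812 -1.59788786  4.2325196 ]
```

Emit:
servo_tool([
  [[0,0,0],[0,0,0],28],
  [[0,0,0],[0,0,0],28],
  [[0,0,-8.5],[0,0,0],28],
  [[0,0,-8.5],[0,0,0],28],
  [[0,0,-8.5],[0,0,0],28],
  [[0,0,-8.5],[0,0,0],28],
  [[0,0,-8.5],[0,0,0],28],
  [[0,0,-8.5],[0,0,0],28],
  [[0,0,-8.5],[0,0,0],28],
  [[0,0,-8.5],[0,0,0],28],
])

```text
time: 31.55
ee_pos: [0.5102, 0.1363, 0.0713]
tcp_rot: [180.0, 0.0, 172.3]
wrist_force: [-0.7, 0.0, -0.6]
opening: 0.0239
grasp_force: 0.0
```

Emit:
servo_tool([
  [[0,0,-8.5],[0,0,0],28],
  [[0,0,-8.5],[0,0,0],28],
  [[0,0,-5],[0,0,0],28],
  [[0,0,0],[0,0,0],0],
  [[0,0,0],[0,0,0],0],
  [[0,0,0],[0,0,0],0],
  [[0,0,0],[0,0,0],0],
])

```text
time: 32.25
ee_pos: [0.5102, 0.1361, 0.0714]
tcp_rot: [-180.0, 0.0, -166.1]
wrist_force: [2.1, -3.1, 0.9]
opening: 0.0152
grasp_force: 22.0
```

```bash
python3 avg.py; python3 -c "
from h import *
print(get_obs()['q'])"
```

```text
32.65 -166.02607579849433 15.054447888572154 0.22592250308693232 [0.51017692 0.13605648 0.07137835] [ 3.10364094 -4.15336304  0.70150075]
[ 1.49442563e+01  1.88991261e+00 -1.08495210e+01  7.72387489e+01
 -2.19801766e-02  9.70332094e-01]
```

The round reads 15.05 (true 16), so the offset is -0.95 and 12.25 on the flat means 13.2. The flat is square within about 2°. Next I raise the hand and look for the set-screw.

Emit:
servo_tool([
  [[0,0,0],[0,0,0],40],
  [[0,0,0],[0,0,0],50],
  [[0,0,0],[0,0,-0.02],60],
  [[0,0,0],[0,0,-0.03],60],
  [[0,0,0],[0,0,-0.03],60],
  [[0,0,0],[0,0,-0.01],60],
])

```text
time: 33.25
ee_pos: [0.5106, 0.1368, 0.1643]
tcp_rot: [180.0, 0.2, -166.0]
wrist_force: [0.4, -0.5, 0.2]
opening: 0.0511
grasp_force: 0.0
```

Run:
```python
from h import *
np.set_printoptions(precision=4,suppress=True)
print(get_obs()["time"],get_obs()["ee_pos"])
a=[];
for i in range(4):
    p,d=camera("side");a.append(p.astype(float))
    for n in("set_screw","drive_pulley","shaft_flat"):
        for r in mark_of(n,"side")[:2]: 
            x=w(r["xyz"],"side");print(n,round(r["score"],2),x,"az",np.degrees(np.arctan2(x[1]-.136,x[0]-.5095))%360)
for r in cut_out("set_screw","side")[:2]:
    v,uu=np.nonzero(r["mask"]);print("mask",r["score"],len(v),uu.mean(),v.mean(),uu.min(),uu.max(),v.min(),v.max())
p=np.mean(a,0).astype(np.uint8);np.save("side3.npy",p)
C=calibration("side");K=np.array(C["camera_matrix"])
for az in(100,125,150,177,194):
    X=np.array([.5095+.016*np.cos(np.radians(az)),.136+.016*np.sin(np.radians(az)),.0595]);c=np.array(C["R"])@X+C["t"];print(az,(K@c)[:2]/c[2])
c=np.array(C["R"])@np.array([.5095,.136,.06])+C["t"];q=((K@c)[:2]/c[2]).astype(int)
print(q);cv2.imwrite("pics/s3.png",cv2.resize(p[q[1]-20:q[1]+25,q[0]-30:q[0]+30,::-1],(780,585),interpolation=cv2.INTER_NEAREST))
```

```text
33.25 [0.5106 0.1368 0.1643]
set_screw 0.44 [0.5227 0.1317 0.0575] az 342.09429771664213
drive_pulley 0.55 [0.5069 0.1279 0.042 ] az 252.4019490831795
set_screw 0.49 [0.5228 0.1345 0.0553] az 353.46810722380485
drive_pulley 0.49 [0.5087 0.1304 0.0433] az 261.95331046843904
shaft_flat 0.54 [0.5085 0.1365 0.0703] az 154.3130461402509
set_screw 0.51 [0.5199 0.1338 0.0569] az 348.1577571166093
drive_pulley 0.6 [0.3852 0.3785 0.006 ] az 117.13323911730211
drive_pulley 0.42 [0.508  0.1297 0.042 ] az 256.47300002501936
shaft_flat 0.42 [0.5081 0.136  0.073 ] az 178.06037600765615
set_screw 0.5 [0.5206 0.1349 0.0613] az 354.5230473591347
drive_pulley 0.59 [0.5062 0.1274 0.0418] az 248.733072744112
drive_pulley 0.28 [ 0.7181  0.0517 -0.0008] az 337.99389650105365
shaft_flat 0.57 [0.5133 0.1348 0.0691] az 342.17886647874263
mask 0.57 105 260.9238095238095 233.71428571428572 255 267 229 238
100 [261.3459 232.9431]
125 [263.4512 232.5222]
150 [265.0466 231.5699]
177 [265.855  230.1619]
194 [265.7969 229.2098]
[260 229]
```

View pics/s3.png

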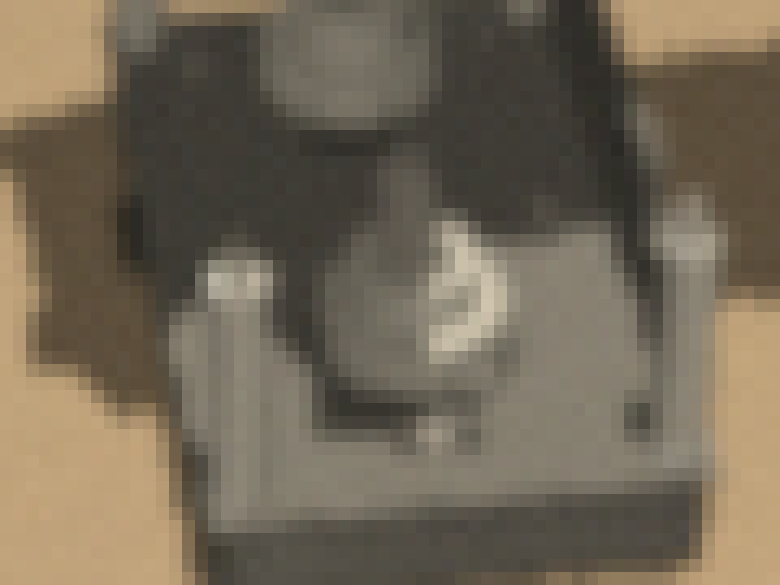

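A dark spot shows at crop (460,300), i.e. pixel (265.4,232.1), on the lit hub side. This suggests azimuth of about 150°. I'll check it on the earlier unshadowed frames.

Run:
```python
from h import *
np.set_printoptions(precision=1,suppress=True,linewidth=200)
def proj(c,X):
    C=calibration(c);K=np.array(C["camera_matrix"]);x=np.array(C["R"])@np.array(X)+C["t"];return (K@x)[:2]/x[2]
out=[]
for c in("side","top"):
    p=np.load(c+"2.npz")["p"]; g=cv2.cvtColor(p,cv2.COLOR_RGB2GRAY)
    q=proj(c,[.5095,.136,.06]).astype(int)
    out.append(cv2.resize(p[q[1]-16:q[1]+14,q[0]-13:q[0]+13,::-1],(390,450),interpolation=cv2.INTER_NEAREST));print(c,q)
    print(g[q[1]-13:q[1]+12,q[0]-12:q[0]+13])
    for dz in (-.004,0,.004):
        print(c,dz,[int(cv2.getRectSubPix(g,(1,1),tuple(map(float,proj(c,[.5095+.016*np.cos(a),.136+.016*np.sin(a),.0595+dz]))))[0,0]) for a in np.radians(np.arange(40,215,10))])
cv2.imwrite("pics/hub.png",np.hstack(out))
```

```text
side [260 229]
[[129 122 105 105 122 122 124 135 140 138 137 124 113 126 137 133 128 129 124 130 130 130 126 131 120]
 [125 112  86  95 117 121 121 136 137 142 132 115 108 118 110 119 123 124 130 130 130 128 127 130 128]
 [123 106  79  68  82  95 106 127 137 134 121 105  87  82  87 118 128 132 130 128 131 130 128 128 128]
 [125 117  97  75  66  59  64  74  76  77  72  70  78  84 100 121 129 130 129 128 127 130 129 129 130]
 [129 129 118  97  72  62  54  58  48  56  60  88 115 131 135 144 135 128 125 127 130 129 125 125 130]
 [127 128 127 122 103  94  96  91  77  89  95 114 154 164 161 163 136 128 127 126 128 130 128 126 130]
 [123 126 122 127 121 124 121 117 109 117 117 121 146 157 156 142 124 126 129 122 128 127 127 126 128]
 [125 129 128 129 126 129 125 131 126 129 120 104 109 125 121 115 115 121 130 129 131 129 131 132 130]
 [126 129 125 129 128 131 124 128 127 126 123  95  95 106 105 102 110 121 132 128 129 127 132 146 137]
 [128 128 124 129 130 127 129 129 129 133 137 111  99 106 106 102 119 129 131 124 124 126 134 143 138]
 [137 130 127 127 124 129 129 127 135 157 170 123 103 1
[... 3983 characters left out ...]
8 135 138 140 140 139 139 137 152 174 180 177 163 144 130 117 124 130 140 141 141 141 141]
 [141 141 140 140 142 141 140 140 138 129 129 135 136 135 126 119 129 131 139 141 142 141 140 140 141]
 [142 141 140 141 141 141 141 141 141 140 141 141 138 137 133 133 139 140 141 142 143 141 141 141 142]
 [142 142 141 140 142 141 141 141 141 143 143 144 143 141 141 142 141 141 142 142 143 143 142 142 141]]
top -0.004 [202, 201, 202, 197, 201, 209, 213, 213, 214, 214, 216, 213, 200, 203, 205, 202, 199, 194]
top 0 [205, 204, 205, 202, 204, 211, 214, 213, 216, 215, 218, 214, 203, 201, 204, 202, 197, 194]
top 0.004 [207, 206, 208, 206, 207, 213, 216, 214, 215, 216, 218, 215, 206, 199, 203, 202, 197, 194]
```

View pics/hub.png

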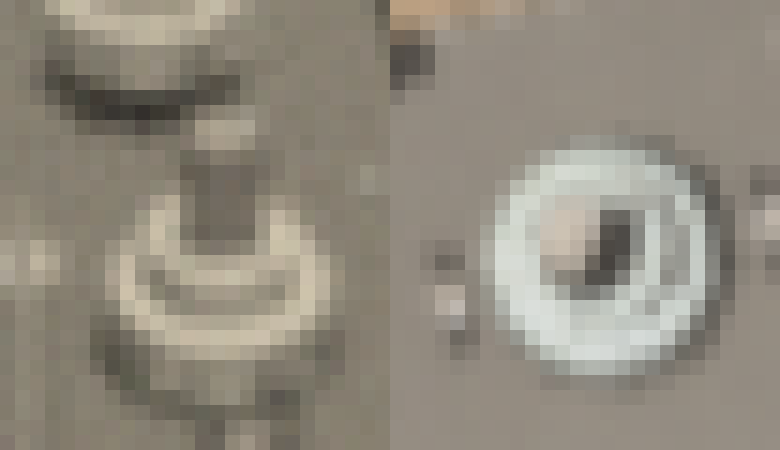

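Emit:
servo_tool([
  [[0,0,0],[0.04,-0.02,-0.01],60],
  [[0,0,0],[0.045,-0.01,-0.02],60],
  [[0,0,0],[0.045,0,-0.02],60],
  [[0,0,0],[0.03,0,0],60],
  [[0,0,0],[0,0,0],60],
])

```text
time: 34.6
ee_pos: [0.3601, 0.0679, 0.2128]
tcp_rot: [-180.0, 0.2, -166.0]
wrist_force: [0.8, 0.2, 0.6]
opening: 0.0514
grasp_force: 0.0
```

Run:
```python
from h import *
np.set_printoptions(precision=0,suppress=True,linewidth=220)
print(get_obs()["time"],get_obs()["ee_pos"])
p=np.mean([camera("side")[0].astype(float) for i in range(8)],0);np.save("side4.npy",p)
for r in mark_of("set_screw","side")[:3]:print(r["score"],w(r["xyz"],"side"))
g=p.mean(2).astype(np.float32)
C=calibration("side");K=np.array(C["camera_matrix"])
def proj(X):
    x=np.array(C["R"])@np.array(X)+C["t"];return (K@x)[:2]/x[2]
az=np.arange(20,200,10)
print("az",az)
for nm,cen,z0 in(("motor",u(.004,.046,0),.040),("driven",u(.004,-.046,0),.052)):
    for h in np.arange(.008,.031,.002):
        print(nm,f"{h:.3f}",np.array([cv2.getRectSubPix(g,(1,1),tuple(map(float,proj([cen[0]+.016*np.cos(a),cen[1]+.016*np.sin(a),z0+h]))))[0,0] for a in np.radians(az)]))
a=g.astype(np.uint8)
f=lambda c:cv2.resize(p[c[1]-18:c[1]+18,c[0]-15:c[0]+15,::-1].clip(0,255).astype(np.uint8),(390,468),interpolation=cv2.INTER_CUBIC)
q=[proj(u(.004,s*.046,.06)).astype(int) for s in(1,-1)];print(q)
cv2.imwrite("pics/hubs.png",np.hstack([f(c) for c in q]))
```

```text
34.6 [0. 0. 0.]
0.55 [1. 0. 0.]
az [ 20  30  40  50  60  70  80  90 100 110 120 130 140 150 160 170 180 190]
motor 0.008 [174. 172. 161. 161. 161. 159. 160. 163. 165. 166. 167. 172. 178. 176. 181. 175. 170. 158.]
motor 0.010 [181. 177. 177. 171. 172. 174. 172. 172. 173. 174. 179. 180. 178. 181. 173. 169. 161. 151.]
motor 0.012 [173. 182. 174. 179. 173. 173. 176. 177. 178. 176. 176. 175. 177. 168. 163. 159. 152. 150.]
motor 0.014 [165. 170. 172. 168. 168. 167. 166. 166. 166. 166. 167. 168. 162. 155. 153. 150. 151. 150.]
motor 0.016 [157. 157. 156. 157. 151. 153. 155. 155. 155. 155. 155. 153. 148. 144. 143. 149. 149. 159.]
motor 0.018 [149. 148. 140. 139. 136. 136. 140. 144. 145. 144. 141. 142. 140. 133. 144. 148. 158. 168.]
motor 0.020 [149. 139. 133. 122. 124. 130. 132. 134. 136. 139. 140. 139. 133. 137. 146. 157. 167. 176.]
motor 0.022 [149. 142. 127. 122. 119. 127. 136. 141. 144. 145. 143. 140. 142. 142. 156. 166. 175. 183.]
motor 0.024 [153. 145. 136. 122. 130. 138. 144. 149. 152. 153. 155. 152. 151. 156. 167. 174. 183. 181.]
motor 0.026 [156. 152. 147. 138. 142. 153. 160. 163. 16
[... 855 characters left out ...]
 140. 140. 140. 140. 145. 149.]
driven 0.020 [177. 165. 148. 139. 128. 131. 137. 140. 141. 142. 140. 134. 138. 133. 136. 145. 149. 160.]
driven 0.022 [177. 167. 148. 135. 128. 130. 135. 137. 139. 142. 144. 143. 139. 135. 145. 151. 159. 169.]
driven 0.024 [176. 170. 154. 143. 130. 137. 148. 153. 156. 158. 157. 151. 149. 149. 155. 162. 168. 175.]
driven 0.026 [176. 174. 162. 157. 149. 151. 162. 169. 172. 172. 168. 166. 164. 163. 168. 171. 174. 180.]
driven 0.028 [174. 177. 172. 169. 168. 170. 175. 180. 183. 183. 180. 181. 176. 177. 179. 177. 179. 177.]
driven 0.030 [172. 178. 180. 181. 179. 181. 186. 192. 194. 190. 183. 184. 185. 189. 184. 182. 177. 175.]
[array([260, 229]), array([255, 212])]
```

View pics/hubs.png

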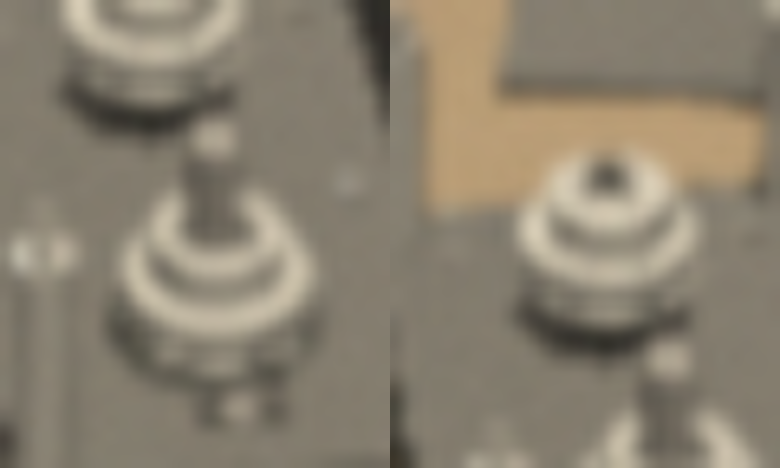

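The band on the motor hub matches the driven one, so the screw is not readable from here: it lies near the edge of view, facing the wall side. I'll grip the hub, turn it clockwise towards the side camera, read the screw there and turn back.

Run:
```python
from h import *
o=get_obs();print(o["ee_pos"],o["tcp_rot"])
row([.5097,.1361,.14],150,8)
```

```text
[0.36247567 0.0686374  0.21073193] [ 1.79994373e+02 -6.95041321e-02 -1.65999467e+02]
8 rows: [-0.0, -0.01, 5.5] [-0.0175, 0.0112, 0.0088]
```

Emit:
servo_tool([
  [[0,0,5.5],[-0.0175,0.0112,0.0088],58],
  [[0,0,5.5],[-0.0175,0.0112,0.0088],58],
  [[0,0,5.5],[-0.0175,0.0112,0.0088],58],
  [[0,0,5.5],[-0.0175,0.0112,0.0088],58],
  [[0,0,5.5],[-0.0175,0.0112,0.0088],58],
  [[0,0,5.5],[-0.0175,0.0112,0.0088],58],
  [[0,0,5.5],[-0.0175,0.0112,0.0088],58],
  [[0,0,5.5],[-0.0175,0.0112,0.0088],58],
  [[0,0,0],[0,0,0],58],
])

```text
time: 35.95
ee_pos: [0.5073, 0.1433, 0.1384]
tcp_rot: [-179.9, -0.1, 149.8]
wrist_force: [-0.2, -0.3, -0.0]
opening: 0.0492
grasp_force: 0.0
```

Run:
```python
from h import *
o=get_obs();print(o["time"],o["ee_pos"],o["tcp_rot"],o["opening"])
row([.5097,.1361,.054],150,1)
```

```text
35.95 [0.50731721 0.14325163 0.13839885] [-1.79877957e+02 -1.13255675e-01  1.49844265e+02] 0.04923236157524543
1 rows: [-0.12, -0.11, -0.16] [-0.0057, -0.0049, 0.0844]
```

Emit:
servo_tool([
  [[0,0,0],[-0.0057,-0.0049,0],58],
  [[0,0,0],[0,0,0.025],55],
  [[0,0,0],[0,0,0.025],55],
  [[0,0,0],[0,0,0.02],55],
  [[0,0,0],[0,0,0.01],55],
  [[0,0,0],[0,0,0.0035],55],
  [[0,0,0],[0,0,0],55],
])

```text
time: 36.65
ee_pos: [0.5087, 0.1358, 0.0579]
tcp_rot: [180.0, 0.0, 150.0]
wrist_force: [0.5, -0.6, 1.6]
opening: 0.0469
grasp_force: 0.0
```

Emit:
servo_tool([
  [[0,0,0],[0,0,0],30],
  [[0,0,0],[0,0,0],0],
  [[0,0,0],[0,0,0],0],
  [[0,0,0],[0,0,0],0],
  [[0,0,0],[0,0,0],0],
], force=25)

```text
time: 37.15
ee_pos: [0.5094, 0.1361, 0.0587]
tcp_rot: [179.9, 0.1, 150.0]
wrist_force: [-0.7, -1.7, 6.6]
opening: 0.0302
grasp_force: 24.7
```

Run:
```python
from h import *
o=get_obs();print(o["time"],o["ee_pos"],o["tcp_rot"],o["opening"],o["wrist_force"],o["grasp_force"])
```

```text
37.15 [0.50935741 0.13611686 0.05868043] [1.79921954e+02 8.10383507e-02 1.49997035e+02] 0.030166306619957266 [-0.73323847 -1.6591463   6.63854582] 24.66675780247897
```

Emit:
servo_tool([
  [[0,0,0],[0,0,0],50],
  [[0,0,0],[0,0,0],50],
  [[0,0,0],[0,0,0.002],50],
  [[0,0,0],[0,0,0.002],50],
  [[0,0,0],[0,0,0],50],
])

```text
time: 37.65
ee_pos: [0.5085, 0.1359, 0.0527]
tcp_rot: [-180.0, -0.0, 150.0]
wrist_force: [0.3, 0.0, 0.9]
opening: 0.0429
grasp_force: 0.0
```

Emit:
servo_tool([
  [[0,0,0],[0,0,0],30],
  [[0,0,0],[0,0,0],0],
  [[0,0,0],[0,0,0],0],
  [[0,0,0],[0,0,0],0],
], force=30)

```text
time: 38.05
ee_pos: [0.5087, 0.136, 0.0533]
tcp_rot: [-180.0, -0.0, 150.0]
wrist_force: [0.1, 0.5, 0.0]
opening: 0.0306
grasp_force: 29.8
```

Emit:
servo_tool([
  [[0,0,7.5],[0,0,0],0],
  [[0,0,7.5],[0,0,0],0],
  [[0,0,7.5],[0,0,0],0],
  [[0,0,7.5],[0,0,0],0],
  [[0,0,7.5],[0,0,0],0],
  [[0,0,7.5],[0,0,0],0],
  [[0,0,7.5],[0,0,0],0],
  [[0,0,7.5],[0,0,0],0],
  [[0,0,0],[0,0,0],0],
])

```text
time: 38.95
ee_pos: [0.5087, 0.136, 0.0533]
tcp_rot: [180.0, -0.0, 89.9]
wrist_force: [-0.2, -0.4, 0.4]
opening: 0.0309
grasp_force: 29.8
```

```bash
cat > look.py <<'E'
from h import *
import sys
np.set_printoptions(precision=4,suppress=True,linewidth=220)
o=get_obs();print(o["time"],o["ee_pos"],o["tcp_rot"],o["wrist_force"],o["opening"])
p=np.mean([camera("side")[0].astype(float) for i in range(6)],0)
cen=u(.004,.046,0);z0=float(sys.argv[2])
for r in mark_of("set_screw","side")[:3]:
    x=w(r["xyz"],"side");print(r["score"],x,"az",np.degrees(np.arctan2(*(x-cen)[1::-1]))%360)
g=p.mean(2).astype(np.float32)
C=calibration("side");K=np.array(C["camera_matrix"])
def proj(X):
    x=np.array(C["R"])@np.array(X)+C["t"];return (K@x)[:2]/x[2]
az=np.arange(10,210,10);print("az",az)
for h in np.arange(.014,.027,.002):
    print(f"{h:.3f}",np.array([cv2.getRectSubPix(g,(1,1),tuple(map(float,proj([cen[0]+.016*np.cos(a),cen[1]+.016*np.sin(a),z0+h]))))[0,0] for a in np.radians(az)]).astype(int))
q=proj([cen[0],cen[1],z0+.02]).astype(int);print(q)
b=cv2.resize(p[q[1]-18:q[1]+18,q[0]-20:q[0]+20,::-1].clip(0,255).astype(np.uint8),(640,576),interpolation=cv2.INTER_CUBIC)
b=cv2.convertScaleAbs(b,alpha=1.3);cv2.imwrite(f"pics/{sys.argv[1]}.png",b)
E
python3 look.py turn1 .04
```

```text
38.95 [0.5087 0.136  0.0533] [179.998   -0.0047  89.88  ] [-0.2428 -0.3505  0.357 ] 0.030876767389903123
0.72 [ 0.5113 -0.2046  0.0281] az 270.26658415996087
0.48 [0.5121 0.1237 0.059 ] az 280.5280908791005
az [ 10  20  30  40  50  60  70  80  90 100 110 120 130 140 150 160 170 180 190 200]
0.014 [ 80  82  88  96 109 134 149 156 157 159 159 161 167 164 151 128 102  93  87  89]
0.016 [ 79  80  84  93 101 120 135 142 145 149 151 151 153 146 131 106  95  86  86  88]
0.018 [ 79  78  82  90  98 109 120 128 135 142 143 141 141 131 110  98  88  86  86  88]
0.020 [ 80  79  80  88  96 104 112 118 126 137 139 136 132 116 102  92  87  85  86  87]
0.022 [ 79  79  81  87  95 100 107 115 126 140 142 135 123 110  96  90  87  85  86  87]
0.024 [ 79  79  81  87  94 100 104 111 126 142 142 128 117 104  95  90  86  85  85  85]
0.026 [ 77  79  81  88  94  99 101 107 119 133 133 120 111 101  94  89  86  85  84  83]
[260 229]
```

View pics/turn1.png

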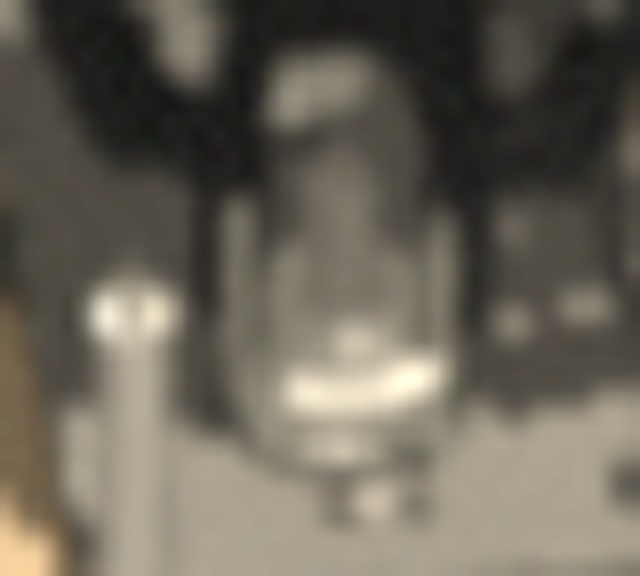

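No disc is discernible in the gripper's shade. I'll release, step away and compare with the lit picture taken before the turn.

Emit:
servo_tool([
  [[0,0,0],[0,0,0],40],
  [[0,0,0],[0,0,0],55],
  [[0,0,0],[0,0,-0.03],58],
  [[0,0,0],[0,0,-0.045],58],
  [[0,0,0],[0,0.04,-0.02],58],
  [[0,0,0],[0,0.045,-0.01],58],
  [[0,0,0],[0,-0.045,0],58],
])

```text
time: 40.0
ee_pos: [0.5611, 0.1375, 0.1479]
tcp_rot: [-179.4, 0.2, 89.9]
wrist_force: [-3.5, 0.0, -4.9]
opening: 0.0496
grasp_force: 0.0
```

Emit:
servo_tool([
  [[0,0,0],[0,-0.045,-0.01],58],
  [[0,0,0],[0,-0.045,-0.015],58],
  [[0,0,0],[0,-0.045,-0.015],58],
  [[0,0,0],[0,-0.045,0],58],
])

```text
time: 40.4
ee_pos: [0.3677, 0.136, 0.1998]
tcp_rot: [179.9, -0.0, 90.0]
wrist_force: [-0.2, 0.6, 1.2]
opening: 0.0497
grasp_force: 0.0
```

Run:
```python
from h import *
np.set_printoptions(precision=4,suppress=True,linewidth=220)
o=get_obs();print(o["time"],o["ee_pos"])
p=np.mean([camera("side")[0].astype(float) for i in range(8)],0);np.save("side5.npy",p)
p0=np.load("side4.npy")
for r in mark_of("set_screw","side")[:3]:print(r["score"],w(r["xyz"],"side"))
o=get_obs();print(o["time"],o["ee_pos"],o["tcp_rot"])
C=calibration("side");K=np.array(C["camera_matrix"])
def proj(X):
    x=np.array(C["R"])@np.array(X)+C["t"];return (K@x)[:2]/x[2]
q=proj(u(.004,.046,.06)).astype(int)
D=(p-p0).mean(2)
print(q,(D[q[1]-10:q[1]+14,q[0]-12:q[0]+14]).astype(int))
row([.5097,.1361,.14],150,10)
f=lambda p:cv2.resize(p[q[1]-15:q[1]+15,q[0]-13:q[0]+13,::-1].clip(0,255).astype(np.uint8),(390,450),interpolation=cv2.INTER_CUBIC)
cv2.imwrite("pics/cmp.png",np.hstack([f(p0),f(p)]))
```

```text
40.4 [0.3677 0.136  0.1998]
0.55 [0.5094 0.1214 0.0604]
40.85 [0.3694 0.1359 0.1978] [-179.9348    0.0253   89.9612]
[260 229] [[  0   0   0   1   0   0   1   0   1   0   1   2   1   0   0   0   0   1   0   0   0   1   0  -4 -27 -42]
 [  0   1   1   3   0   0   0  -1   0  -1   0   1   0   0   2   1   1   1   0   2   0   0   0  -4 -17 -33]
 [  0   0   0   0   0   0   0   0   0   1   0   0   0   0   0   0   0   0   1   0   1   1   1   0  -9 -22]
 [  0   0   0   0   0   0   0   1   0   0   0   1   0   2  -1   1   0   0   0   1   1   0   0   2  -3 -17]
 [  0   0   1   1   1   1   0   1   1   1  -1   0   1   0   1   0   0   1   0   0   1   1   1  -1  -2 -13]
 [  0   1   2   2   0   0   1   0   1   1   0   0  -1   0   1   0   0   2   0   1   0   0   1   0  -1  -6]
 [  1   0   0   0   1   1   2   0   2   2   0   1   0   1   0  -7  -6  -2   0   2   1   0   0   0  -1  -4]
 [  0   0   0   1   1   1   1   3   9   9   2   0  -1   1  -1  -4  -5  -6  -4   0   1   1   0   0   1   0]
 [  1   0   1   0   1   0   0   8  21  13   2  -1   0   3   1   4  10   0  -8  -4   0   1   0   1   0   0]
 [  1   0 
[... 950 characters left out ...]
0]
 [  0   0   0   0   0   0   9  22  15  -9 -17   0   2   0  -6  -9  -4  -6 -11 -12  -4   1   0   0   0   0]
 [  1   1  -1   0   1   0   1   8  10 -14 -15   7  13   8  -6 -10  -5 -12 -11  -6   0   0   0   3   1   0]
 [  0   0   1   1   0   0   0   0   2   0  12  23  18   9  -3  -5  -1  -4  -3   0   1   0   0   0   1   0]
 [  1   1   1   0   0   1   1   0   0   2   6   9   6   4  -1   0   0   1   0  -1   0   0   1   0   0   0]
 [  0   0   2   1   0   0   0   0   0   0   0   0   0   0   1   0   0   2   0   0   0   0   1   1   0   0]
 [  1   1   1   0   0   0   0   0   0   1   0   0   1   0   0   1   0   0   0   1   1   1   0   0   0   0]]
10 rows: [-0.01, -0.0, -6.0] [-0.0073, 0.0127, 0.0058]
```

View pics/cmp.png

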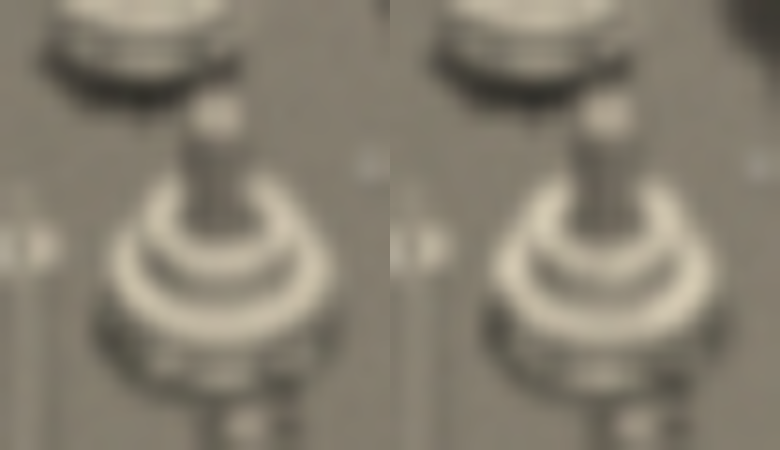

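Run:
```python
from h import *
np.set_printoptions(precision=4,suppress=True,linewidth=220)
cen=u(.004,.046,0)
P=[]
for i in range(4):
    P.append(camera("top")[0].astype(float))
    for n in("set_screw","drive_pulley"):
        for r in mark_of(n,"top")[:3]:
            x=w(r["xyz"],"top");print(n,round(r["score"],2),x,"az",np.degrees(np.arctan2(*(x-cen)[1::-1]))%360)
p=np.mean(P,0); np.save("top5.npy",p)
for n in("set_screw","drive_pulley"):
  for c in("top","side"):
    for r in recognise(n,c)[:2]:print("rec",n,c,round(r["score"],2),w(r["xyz"],c))
q=(203,213);p0=np.load("top2.npz")["p"].astype(float)
g=p.mean(2).astype(int);print(g[q[1]-9:q[1]+12,q[0]-9:q[0]+11]);print((p-p0).mean(2).astype(int)[q[1]-9:q[1]+12,q[0]-9:q[0]+11])
print(get_obs()["time"],get_obs()["ee_pos"])
```

```text
set_screw 0.69 [ 0.517   0.0934 -0.0041] az 279.6432046907099
set_screw 0.59 [0.5186 0.125  0.0611] az 307.70292039886095
drive_pulley 0.7 [0.507  0.1362 0.0375] az 189.0573347486257
set_screw 0.54 [0.5175 0.1241 0.0589] az 302.2049586993764
drive_pulley 0.56 [0.508  0.1386 0.0399] az 130.47054214763958
set_screw 0.43 [0.5166 0.1238 0.0585] az 298.35995270279216
drive_pulley 0.72 [0.5101 0.1387 0.0384] az 77.86604101443021
drive_pulley 0.53 [ 0.5138  0.0935 -0.0008] az 275.4809083413133
set_screw 0.52 [0.5187 0.1235 0.059 ] az 304.68724562699384
drive_pulley 0.56 [0.5128 0.1381 0.0374] az 25.61398222040571
rec set_screw top 0.59 [0.5126 0.1331 0.0553]
rec set_screw side 0.66 [0.5065 0.1505 0.0532]
rec drive_pulley top 0.71 [0.5144 0.0843 0.0389]
rec drive_pulley top 0.52 [0.5049 0.132  0.055 ]
[[150 150 151 151 150 150 151 152 152 152 152 151 151 151 150 150 150 150 150 149]
 [150 151 151 151 150 150 152 154 156 159 156 147 150 148 148 150 150 149 149 149]
 [150 150 151 151 152 155 164 181 190 207 201 173 153 131 131 147 149 149 149 149]
 [151 150 150 152 161 187 209 217 218 226 223 
[... 2521 characters left out ...]
8  12]
 [ 16  12  17  24  12  10   5  11  32  32  25  -5  -4  47  22   5 -19   8  12  12]
 [ 13  12  13  14  17  10   5  10  23  11   9  19  17  30   4 -17   1  17  12  13]
 [ 10  10  12  11   8   5   2  12  17   6  10  22   9  -4 -24 -20  14  11  12  13]
 [ 10  10  12  13   7  -3  -9   3  -3 -13  -6   7   0 -23 -23   3  11  12  12  13]
 [ 12  13  13  13  12   7  -1  -3 -13 -32 -23  -8  -7  -6   5  11  12  12  12  13]
 [ 13  12  13  13  13  12  11   9   5  -4  -3   0   7  10  12  12  13  13  13  13]
 [ 13  12  12  13  12  13  13  12  12  11  11  11  12  12  12  13  13  13  14  13]
 [ 13  12  13  12  12  13  12  12  13  12  14  13  12  13  12  13  13  13  12  13]]
41.65 [0.3687 0.136  0.1983]
```

Top-camera network marks are repeatable: the screw is now at azimuth about 303°, radius about 14.5 mm, z 0.059. They followed my 60° turn from about 358°, which fits the side view showing no disc in either picture. I'll re-grip at yaw 110 and turn it anticlockwise by about 145°, which should bring the disc to the side camera as a test.

Run:
```python
from h import *
row([.5097,.1361,.13],110,4)
```

```text
4 rows: [0.0, -0.0, -5.0] [-0.0061, 0.0349, 0.0171]
```

Emit:
servo_tool([
  [[0,0,-5],[-0.006,0.035,0.012],58],
  [[0,0,-5],[-0.006,0.035,0.017],58],
  [[0,0,-5],[-0.006,0.035,0.017],58],
  [[0,0,-5],[-0.006,0.035,0.017],58],
  [[0,0,0],[0,0,0],58],
])

```text
time: 42.15
ee_pos: [0.5117, 0.1302, 0.1311]
tcp_rot: [-179.7, -0.0, 110.1]
wrist_force: [-2.1, -0.5, -0.6]
opening: 0.0494
grasp_force: 0.0
```

Run:
```python
from h import *
o=get_obs();print(o["time"],o["ee_pos"],o["tcp_rot"],o["opening"])
row([.5097,.1361,.0535],110,1)
```

```text
42.15 [0.51168745 0.13016495 0.13111605] [-1.79728155e+02 -1.92720681e-02  1.10104071e+02] 0.04936687136559681
1 rows: [-0.27, -0.02, 0.1] [0.0062, 0.0004, 0.0776]
```

Emit:
servo_tool([
  [[0,0,0],[0.0062,0,0],58],
  [[0,0,0],[0,0,0.025],50],
  [[0,0,0],[0,0,0.025],50],
  [[0,0,0],[0,0,0.018],50],
  [[0,0,0],[0,0,0.006],50],
  [[0,0,0],[0,0,0],50],
  [[0,0,0],[0,0,0],50],
])

```text
time: 42.85
ee_pos: [0.5082, 0.1366, 0.0629]
tcp_rot: [179.9, 0.0, 110.0]
wrist_force: [-0.1, -0.3, -0.3]
opening: 0.0426
grasp_force: 0.0
```

Emit:
servo_tool([
  [[0,0,0],[0,0.0012,0.005],50],
  [[0,0,0],[0,0,0.004],50],
  [[0,0,0],[0,0,0],45],
  [[0,0,0],[0,0,0],20],
  [[0,0,0],[0,0,0],0],
  [[0,0,0],[0,0,0],0],
  [[0,0,0],[0,0,0],0],
], force=30)

```text
time: 43.55
ee_pos: [0.5092, 0.1367, 0.0526]
tcp_rot: [180.0, 0.0, 110.0]
wrist_force: [-0.3, -0.3, 4.6]
opening: 0.0305
grasp_force: 31.4
```

Emit:
servo_tool([
  [[0,0,-8],[0,0,0],0],
  [[0,0,-8],[0,0,0],0],
  [[0,0,-8],[0,0,0],0],
  [[0,0,-8],[0,0,0],0],
  [[0,0,-8],[0,0,0],0],
  [[0,0,-8],[0,0,0],0],
  [[0,0,-8],[0,0,0],0],
  [[0,0,-8],[0,0,0],0],
  [[0,0,-8],[0,0,0],0],
])

```text
time: 44.45
ee_pos: [0.5092, 0.1369, 0.0526]
tcp_rot: [180.0, 0.0, -177.7]
wrist_force: [-1.0, 0.8, 4.2]
opening: 0.0308
grasp_force: 31.4
```

Emit:
servo_tool([
  [[0,0,-8],[0,0,0],0],
  [[0,0,-8],[0,0,0],0],
  [[0,0,-8],[0,0,0],0],
  [[0,0,-8],[0,0,0],0],
  [[0,0,-8],[0,0,0],0],
  [[0,0,-8],[0,0,0],0],
  [[0,0,-8],[0,0,0],0],
  [[0,0,-8],[0,0,0],0],
  [[0,0,-8],[0,0,0],0],
])

```text
time: 45.35
ee_pos: [0.5092, 0.1369, 0.0526]
tcp_rot: [-180.0, 0.0, -105.7]
wrist_force: [-1.0, 1.2, 4.0]
opening: 0.0304
grasp_force: 31.4
```

```bash
python3 look.py turn2 .04
```

```text
45.35 [0.5092 0.1369 0.0526] [-179.9783    0.03   -105.6778] [-1.01    1.2493  3.998 ] 0.03038514540391803
0.39 [0.5091 0.1527 0.0585] az 91.89693570812354
az [ 10  20  30  40  50  60  70  80  90 100 110 120 130 140 150 160 170 180 190 200]
0.014 [ 81  89  94  96  97  95 107 130 150 158 160 160 146 125 105  96  89  87  86  85]
0.016 [ 77  85  92  94  92  87  93 114 136 146 149 146 126 104  98  90  87  85  85  84]
0.018 [ 76  80  88  93  92  82  81 100 123 134 138 133 109  98  92  89  86  85  84  83]
0.020 [ 75  79  85  92  93  84  80  92 112 123 130 125 103  92  90  87  85  85  83  83]
0.022 [ 75  79  85  91  94  87  83  93 109 121 127 121  98  90  89  86  85  83  82  82]
0.024 [ 74  79  85  91  95  91  88  94 107 117 123 116  94  88  87  85  84  82  82  81]
0.026 [ 71  78  85  91  95  94  93  96 104 112 117 110  90  85  85  84  83  82  82  80]
[260 229]
```

View pics/turn2.png

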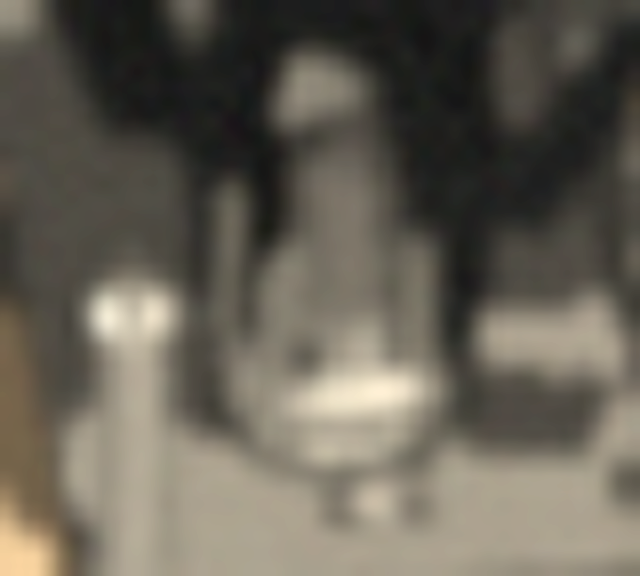

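A dark spot has appeared on the hub at crop (303,352), pixel (258.9,233.0), azimuth about 65°, at the set-screw height. The side network says 92°. I'll turn 32° further; a real screw should move with it to about 97°.

Emit:
servo_tool([
  [[0,0,-8],[0,0,0],0],
  [[0,0,-8],[0,0,0],0],
  [[0,0,-8],[0,0,0],0],
  [[0,0,-8],[0,0,0],0],
  [[0,0,0],[0,0,0],0],
])

```text
time: 46.2
ee_pos: [0.5092, 0.1368, 0.0526]
tcp_rot: [-180.0, 0.0, -73.9]
wrist_force: [-0.4, 0.5, 5.1]
opening: 0.0303
grasp_force: 31.8
```

```bash
python3 look.py turn3 .04
python3 - <<'E'
from h import *
np.set_printoptions(linewidth=200)
import numpy as np
p=camera("side")[0].mean(2).astype(int);print(p[224:240,248:274])
for i in range(2):
    for r in mark_of("set_screw","side")[:2]:
        print(r["score"],w(r["xyz"],"side"))
    camera("side")
E
```

```text
46.2 [0.5092 0.1368 0.0526] [-179.9673    0.0028  -73.9403] [-0.4101  0.503   5.0959] 0.03032320736034133
0.52 [0.5057 0.153  0.0568] az 103.63329392330594
az [ 10  20  30  40  50  60  70  80  90 100 110 120 130 140 150 160 170 180 190 200]
0.014 [ 77  77  80  88  98 107 119 135 146 146 148 161 168 166 157 140 118  99  81  80]
0.016 [ 76  77  79  87  95 105 113 123 129 126 131 147 152 150 137 118 101  82  77  77]
0.018 [ 76  76  79  86  95 104 110 114 113 107 113 132 138 134 116 103  84  77  73  76]
0.020 [ 76  76  78  86  95 104 109 108 100  92 102 126 128 118 104  89  79  72  71  74]
0.022 [ 75  75  78  85  94 104 109 108 102  97 107 123 120 110  94  84  75  71  70  72]
0.024 [ 75  75  78  85  94 103 107 107 103 102 111 119 114 101  91  80  73  69  67  69]
0.026 [ 76  75  77  85  93 102 105 105 103 104 111 115 108  97  89  79  72  66  64  64]
[260 229]
[[ 44  42  47  45  34  21  30  41  49  53  63  74  86  91  90  73  57  36  33  68  84  57  45  63  68  58]
 [ 52  55  58  45  33  23  42  62  65  62  68  75  89  88  87  73  62  38  35  67  80  57  40  70  72  61]
 [ 62  60  52  48  
[... 898 characters left out ...]
 161 180 192 179 138  79  73  87  92  93  92]
 [128 125  93  69  54  54  83 106 105 113 128 145 162 170 171 183 184 176 156 110  76  92 113 117 118 121]
 [129 122  97  73  58  49  75  93 107 120 138 153 161 161 163 159 150 137 136 112  92  99 119 124 126 128]
 [128 124 102  87  72  62  66  86 103 116 120 126 130 134 133 130 134 124 130 123 102 113 123 125 125 121]
 [128 125 112 112 100  90  86  80 102 111 111 131 127 129 132 132 136 110 103 109 110 117 124 124 124 125]
 [129 123 117 119 119 115 116 103  93  95 110 124 126 121 129 122 105  89  80 108 118 121 124 121 123 121]]
0.61 [0.5053865  0.15417735 0.05767457]
0.48 [0.50904443 0.12787554 0.04194516]
0.4 [0.50383309 0.15585561 0.05983335]
```

View pics/turn3.png

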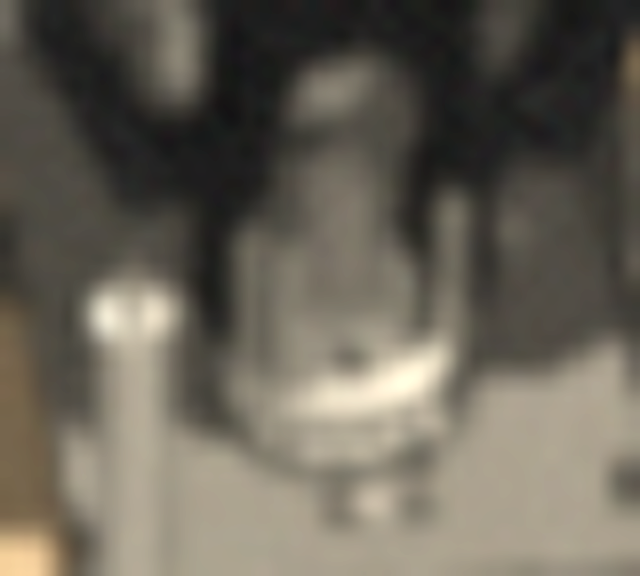

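The spot moved with the pulley to crop (348,356), azimuth about 97°, and the network agrees at about 104°. That conflicts with the stated start range, so I'll check the lit pictures offline for any second disc.

Run:
```python
import numpy as np,cv2
np.set_printoptions(linewidth=200)
for n in("side4","side5"):
    p=np.load(n+".npy").mean(2);print(n);print(p[227:241,252:270].round().astype(int))
p=np.load("side4.npy").mean(2);print("driven");print(p[207:224,246:266].round().astype(int))
```

```text
side4
[[121 122 123 125 142 176 170 119  95  99 106 129 166 179 157 130 122 121]
 [122 122 125 136 155 184 161 112  95 101 102 111 145 184 178 149 127 122]
 [121 122 137 157 156 176 169 135 113 112 117 127 150 184 183 169 139 123]
 [123 124 150 175 145 149 169 166 156 154 158 165 169 172 165 180 159 130]
 [122 125 156 182 142 117 140 165 174 177 179 175 158 143 150 184 173 137]
 [122 124 147 183 162 124 115 132 146 150 150 145 134 131 159 187 170 139]
 [121 113 121 169 185 162 137 129 133 135 137 137 144 154 178 183 153 127]
 [118 104 102 137 171 181 172 162 158 156 158 165 175 182 182 163 130 115]
 [118  93  91 103 131 158 174 180 179 179 180 182 182 171 152 125 107 104]
 [117  90  76  88 103 122 141 151 160 163 163 157 147 131 117 111  96 102]
 [120 101  81  83  97 119 128 122 124 129 130 127 115 112 116 118 102 108]
 [122 116  99  84  93 120 125 117 121 130 134 126 106 109 111 113 109 117]
 [122 122 115  98  93  97  96 102 119 131 133 120  96  85  89 106 116 122]
 [123 123 121 116 107  99  95  92  93  95 101 103  99  90  93 114 121 122]]
side5
[[122 122 123 133 164 190 172 118  96
[... 1732 characters left out ...]
72 165 152 142 128 126 131 126 123]
 [121 122 122 116  99 102 116 116 119 128 134 133 128 117 113 123 127 125 123 122]
 [122 122 119 105  82  91 113 111 113 127 132 132 124 109 102 113 104 114 122 123]
 [122 121 118  99  76  67  80  90 104 121 129 130 118 100  85  80  84 111 122 124]
 [122 123 121 114  94  71  60  58  61  69  74  75  69  67  83  92 100 115 122 123]
 [121 122 122 121 114  94  74  60  55  53  47  52  60  84 121 135 134 122 121 122]
 [122 122 121 121 121 114  99  91  89  85  76  83  92 112 149 160 153 127 120 123]
 [122 122 120 120 121 120 119 117 117 112 104 112 113 113 138 149 146 124 120 122]
 [124 121 120 120 120 121 122 123 124 122 119 121 118 100 105 117 117 114 119 122]]
```

Run:
```python
from h import *
C=calibration("side");K=np.array(C["camera_matrix"])
def proj(X):
    x=np.array(C["R"])@np.array(X)+C["t"];return (K@x)[:2]/x[2]
print("flange centre side5 pred",proj([.5087,.136,.053]),"seen u 260.8")
f=.5*(proj([.5087+.0225,.136,.053])+proj([.5087-.0225,.136,.053]));print(f)
for cen in((.5092,.1368),(.5076,.1354)):
  for az in range(80,121,5):
    a=np.radians(az);print(cen,az,proj([cen[0]+.016*np.cos(a),cen[1]+.016*np.sin(a),.0595]).round(2))
o=get_obs();print(o["time"],o["q"],o["ee_pos"],o["tcp_rot"])
```

```text
flange centre side5 pred [261.0239797  231.31221891] seen u 260.8
[261.03449177 231.31284348]
(0.5092, 0.1368) 80 [259.64 233.01]
(0.5092, 0.1368) 85 [260.08 233.07]
(0.5092, 0.1368) 90 [260.53 233.11]
(0.5092, 0.1368) 95 [260.98 233.12]
(0.5092, 0.1368) 100 [261.42 233.11]
(0.5092, 0.1368) 105 [261.87 233.08]
(0.5092, 0.1368) 110 [262.3  233.02]
(0.5092, 0.1368) 115 [262.73 232.93]
(0.5092, 0.1368) 120 [263.14 232.82]
(0.5076, 0.1354) 80 [260.19 232.75]
(0.5076, 0.1354) 85 [260.63 232.81]
(0.5076, 0.1354) 90 [261.07 232.85]
(0.5076, 0.1354) 95 [261.52 232.87]
(0.5076, 0.1354) 100 [261.97 232.86]
(0.5076, 0.1354) 105 [262.41 232.82]
(0.5076, 0.1354) 110 [262.85 232.76]
(0.5076, 0.1354) 115 [263.27 232.68]
(0.5076, 0.1354) 120 [263.68 232.57]
46.8 [ 1.50320202e+01  2.21471375e+00 -1.26133231e+01  7.51369020e+01
  2.14083261e-03 -9.07368017e+01] [0.50921394 0.13675955 0.0526134 ] [-1.79964914e+02  1.68979521e-03 -7.42311770e+01]
```

The spot lies at azimuth about 99–100°; the network and the earlier frame, shifted by the turn, agree. So it needs +94°. The pinch data fit an axis at (0.5078, 0.1356) with the flat facing the slot; the opposite sense misfits by 1.4 mm. I'll back the jaws off by 20°, centre on the axis, re-grip and turn.

Emit:
servo_tool([
  [[0,0,0],[0,0,0],45],
  [[0,0,0],[0,0,0],48],
  [[0,0,6.7],[0,0,0],48],
  [[0,0,6.7],[0,0,0],48],
  [[0,0,6.6],[0,0,0],48],
  [[0,0,0],[0.0013,0.0013,-0.0005],48],
  [[0,0,0],[0,0,0],20],
  [[0,0,0],[0,0,0],0],
  [[0,0,0],[0,0,0],0],
  [[0,0,0],[0,0,0],0],
], force=40)

```text
time: 47.8
ee_pos: [0.5075, 0.1355, 0.0528]
tcp_rot: [180.0, -0.0, -94.0]
wrist_force: [-2.4, -1.0, 3.6]
opening: 0.0302
grasp_force: 39.8
```

Emit:
servo_tool([
  [[0,0,-8.5],[0,0,0],0],
  [[0,0,-8.5],[0,0,0],0],
  [[0,0,-8.5],[0,0,0],0],
  [[0,0,-8.5],[0,0,0],0],
  [[0,0,-8.5],[0,0,0],0],
  [[0,0,-8.5],[0,0,0],0],
  [[0,0,-8.5],[0,0,0],0],
  [[0,0,-8.5],[0,0,0],0],
  [[0,0,-8.5],[0,0,0],0],
  [[0,0,-8.5],[0,0,0],0],
  [[0,0,-8.5],[0,0,0],0],
  [[0,0,0],[0,0,0],0],
])

```text
time: 49.0
ee_pos: [0.5079, 0.1356, 0.0529]
tcp_rot: [-180.0, -0.0, -0.4]
wrist_force: [0.2, 0.2, 1.8]
opening: 0.0305
grasp_force: 39.6
```

Run:
```python
from h import *
o=get_obs();print(o["time"],o["q"],o["ee_pos"],o["tcp_rot"],o["wrist_force"],o["torque"],o["opening"])
camera("side")
for r in mark_of("set_screw","side")[:2]+mark_of("drive_pulley","side")[:2]: print(r["score"],w(r["xyz"],"side"))
```

```text
49.0 [ 1.49476658e+01  1.99176687e+00 -1.28124853e+01  7.51612328e+01
  1.13339052e-03 -1.64698318e+02] [0.50787299 0.13559291 0.05288542] [-1.79989798e+02 -3.29923682e-02 -3.54018817e-01] [0.18124084 0.18058691 1.80646514] [ 0.07881665 -0.03640554 -0.00499693] 0.03045947811951364
0.62 [0.48654034 0.13175856 0.06027269]
0.63 [0.50727342 0.12854363 0.04033669]
```

Emit:
servo_tool([
  [[0,0,0],[0,0,-0.002],0],
  [[0,0,0],[0,0,-0.003],0],
  [[0,0,0],[0,0,-0.003],0],
  [[0,0,0],[0,0,-0.002],0],
  [[0,0,0],[0,0,-0.002],0],
  [[0,0,0],[0,0,0],0],
  [[0,0,0],[0,0,0],0],
  [[0,0,0],[0,0,0],0],
])

```text
time: 49.95
ee_pos: [0.5075, 0.1355, 0.0647]
tcp_rot: [180.0, 0.0, -0.5]
wrist_force: [-0.5, 1.2, -0.0]
opening: 0.0302
grasp_force: 39.6
```

Run:
```python
from h import *
o=get_obs();print(o["time"],o["ee_pos"],o["tcp_rot"],o["wrist_force"],o["torque"],o["opening"])
for i in range(3):
    for c in("side",):
        camera(c)
        for n in("drive_pulley","set_screw","driven_pulley"):
            for r in mark_of(n,c)[:1]: print(n,round(r["score"],2),w(r["xyz"],c))
p,d=snap("side","fin0")
cv2.imwrite("pics/fin.png",cv2.resize(p[185:250,220:300,::-1],(720,585),interpolation=cv2.INTER_CUBIC))
```

```text
49.95 [0.50753951 0.13547979 0.06466162] [ 1.79997921e+02  1.17378316e-02 -5.13192469e-01] [-0.45402165  1.21029323 -0.04608579] [-0.02906007 -0.01809529  0.01472613] 0.03023733632020618
drive_pulley 0.62 [0.50736526 0.13012309 0.05647165]
set_screw 0.5 [0.49077106 0.13195266 0.07488102]
driven_pulley 0.66 [0.53730357 0.04026336 0.05519988]
drive_pulley 0.43 [0.50400531 0.13167177 0.0535031 ]
set_screw 0.49 [0.48900184 0.13252361 0.06997247]
driven_pulley 0.94 [0.53336854 0.04370616 0.05147528]
set_screw 0.44 [0.48881625 0.13233621 0.06914154]
driven_pulley 0.71 [0.53367849 0.04365952 0.05358283]
```

View pics/fin.png

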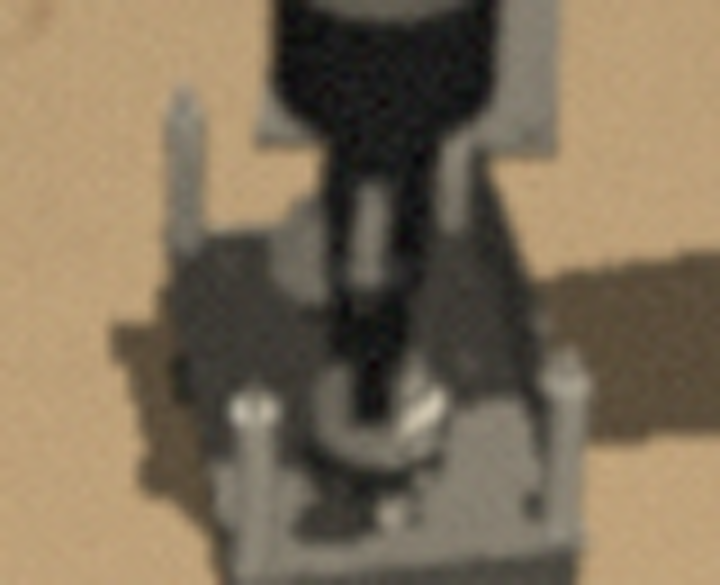

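The pulley is up, with a dark gap beneath it at crop (350,500), and level with the driven one in the network marks. The screw is turned to the slot side and side forces are about 1 N. Handing in while holding.

Emit:
servo_tool([
  [[0,0,0],[0,0,-0.0002],0],
  [[0,0,0],[0,0,0],0],
  [[0,0,0],[0,0,0],0],
  [[0,0,0],[0,0,0],0],
])

```text
time: 51.0
ee_pos: [0.5076, 0.1355, 0.065]
tcp_rot: [-180.0, -0.0, -0.5]
wrist_force: [0.5, -0.2, -0.9]
opening: 0.0301
grasp_force: 39.6
```

```bash
python3 -c "
from workcell import *
o=get_obs();print(o['ee_pos'],o['wrist_force'],o['qd'],o['grasp_force'])
print(job_done())"
```

```text
[0.50761243 0.13551    0.06497882] [ 0.45678149 -0.19626636 -0.87357075] [ 0.01779762  0.01839658 -0.03061119  0.01819621 -0.01310899  0.03485176] 39.552871249616146
the job is handed in; nothing more can be done
None
```

Handed in at 51 s, no verdict returned: the cover is flat on the desk, the shaft flat faces the slot within about 2°, and the pulley is held 12 mm up at belt height with about 1 N of side force. The one doubt is the set-screw: I faced the spot I took for it to the slot within about 5°, but that spot started roughly opposite your stated range.

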